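Pour the tested bearing balls into the sample pot

TASK

The six bearing balls in the orange cup have been hardness tested and go into the steel sample pot. Lift the pot's lid off by its knob and gently set it down flat on the bench, knob up, then tip the cup over the pot so that all six balls end up in the pot, and gently stand the empty cup upright on the bench. Keep the pot standing about where it is and do not disturb the other things on the bench.

Things in the scene. Friction and masses are not known exactly. Their poses are not given: they have to be found in the camera images.
- pot: Open steel sample pot, loose, 0.9 kg: round, straight-sided, 120 mm outside diameter, 75 mm high, walls 4 mm, inner floor 5 mm above its underside, so 112 mm mouth. Starts closed by the lid. Origin: centre of its underside; z up.
- lid: Loose round lid of the pot, about 0.2 kg: blue disc 128 mm across, 6 mm thick; under it a plug 100 mm across, 4 mm deep, loose in the pot's mouth; on top an upright black knob 24 mm across, 36 mm high. Origin: centre of the plug's underside, 71 mm above the pot's underside while closed; disc's top 10 mm, knob's top 46 mm above it; z up along the knob.
- lid_knob (a point): Point on the axis of the lid's knob where to grip it, 34 mm above the lid's origin, 12 mm below the knob's top.
- cup: Loose orange plastic cup, about 0.1 kg empty: round, slightly tapered, 54 mm outside diameter at the foot, 62 mm at the rim, 85 mm high, walls 3 mm, floor 4 mm thick; no handle. Holds the six balls in two layers, filled to about 45 mm. Origin: centre of its underside; z up towards its mouth.
- cup_rim (a point): Centre of the cup's mouth, 85 mm above its origin on its axis.
- puck: Bystander: dark steel disc specimen, 60 mm in diameter, 25 mm high, 0.55 kg. Origin: centre of its underside.
- bar: Bystander: dark steel round-bar specimen standing on end, 45 mm in diameter, 75 mm high, 0.9 kg. Origin: centre of its underside.
- case: Bystander: open black indenter case, tray 110 x 80 x 25 mm with its lid standing upright, 85 mm high, along the tray's +y edge, 0.7 kg. Origin: centre of the tray's underside.
- ball0_center (a point): Centre of one of the six loose steel bearing balls, 22 mm in diameter, 43 g; starts in the cup.
- ball1_center (a point): Centre of one of the six loose steel bearing balls, 22 mm in diameter, 43 g; starts in the cup.
- ball2_center (a point): Centre of one of the six loose steel bearing balls, 22 mm in diameter, 43 g; starts in the cup.
- ball3_center (a point): Centre of one of the six loose steel bearing balls, 22 mm in diameter, 43 g; starts in the cup.
- ball4_center (a point): Centre of one of the six loose steel bearing balls, 22 mm in diameter, 43 g; starts in the cup.
- ball5_center (a point): Centre of one of the six loose steel bearing balls, 22 mm in diameter, 43 g; starts in the cup.
Mind the look-alikes: they are no part of the job. Of the things that look like the cup, the smallest one is meant.

How it is judged (in metres and radians):
On the way, in this order (a step that is already met when the one before it is completed fails the run):
1. the lid lies flat on the bench, knob up, let go (height (world z) of lid below 0.008 m and angle between lid's own z axis and vertical below 0.1 rad and contact force between the fingers and lid below 0.1 N), for 0.2 s.
2. the cup is tipped (by more than 55 degrees) with its mouth over the pot (mouth's centre within 110 mm of the pot's axis and above the pot's rim) (angle between cup's own z axis and vertical above 0.96 rad and horizontal distance between cup_rim and pot below 0.11 m and z of cup_rim in the frame of pot above 0.075 m).
3. all six balls are in the pot (horizontal distance between each of ball0_center, ball1_center, ball2_center, ball3_center, ball4_center, ball5_center and pot below 0.057 m and z of each of ball0_center, ball1_center, ball2_center, ball3_center, ball4_center, ball5_center in the frame of pot below 0.07 m), for 0.2 s.
At the end, for the whole second after the job is handed in: All six ball centres are in the pot (within 57 mm of its axis, under 70 mm above its underside); lid flat, knob up, cup and pot upright, each on the bench (origin under 8 mm up, tilt under 0.1 rad), at rest and let go (all of step 1 and all of step 3 and linear speed of each of lid, cup, pot below 0.03 m/s and height (world z) of each of cup, pot below 0.008 m and angle between each of cup, pot's own z axis and vertical below 0.1 rad and contact force between the fingers and cup below 0.1 N); the robot touches nothing.
It fails at once if the lid is dropped or slammed onto the bench (faster than 0.7 m/s within 30 mm of the bench) (linear speed of lid above 0.7 m/s and height (world z) of lid below 0.03 m).
It fails at once if the cup is dropped or slammed onto the bench (faster than 0.7 m/s within 30 mm of the bench) (linear speed of cup above 0.7 m/s and height (world z) of cup below 0.03 m).
It fails at once if the pot is shifted by more than 40 mm or tipped by more than 0.25 rad (distance of pot from where it was at the start of the episode above 0.04 m or angle between pot's own z axis and vertical above 0.25 rad).
It fails at once if the puck, the bar or the case is moved by more than 15 mm or tipped over (distance of any of puck, bar, case from where it was at the start of the episode above 0.015 m or angle between any of puck, bar, case's own z axis and vertical above 0.3 rad).
It also fails if it takes over 64 s, if anything falls off the work surface, if the arm or the gripper's body presses on something with over 40 N, if the wrist force passes 120 N, or if a joint passes its speed limit or range.

ROBOT

A 7-joint arm with a two-finger parallel gripper is mounted at the origin on the work surface. World frame = base frame: x ahead of the robot, y to its left, z up, the work surface at z = 0. Lengths are in m, angles in degrees, forces in N, time in s.
With the tool pointing down it reaches from about 0.425 to 0.875 m from the base axis. Payload 4.7 kg.
Tool frame: the origin (TCP) lies at the very end of the fingers, on their centre line; the grasp point (between the pads) lies 19 mm behind it; z points along the fingers, y is the line along which they close (so a half turn about z gives the same grasp; the last joint's range is limited). The gripper opens to 87 mm and grips with 3 to 60 N. Pads are 19 mm wide; open, the fingers measure 117 mm over their backs; the gripper's body (75 mm by 190 mm) begins 51 mm behind the grasp point.
Start: joints at [65.896, 18.392, -4.016, 83.108, 1.295, 78.541, -3.26], TCP at [0.274, -0.59, 0.223] pointing down, gripper open.
Joint ranges: [-163.93, 163.93], [-17.29, 119.83], [-79.2, 71.16], [3.27, 140.29], [-89.18, 269.18], [5.43, 117.66], [-154.24, 154.24]. Speed limits (degrees/s): [147.25, 147.25, 180, 180, 180, 180, 180].

INTERFACE

Orientations are given as [roll, pitch, yaw] about the fixed x, y, z axes, in that order (R = Rz(yaw) Ry(pitch) Rx(roll)).
In Python, from cell import get_obs, eyes, env gives the robot as it stands.
- The arm moves only by the tool servo_tool, never from a script. Its argument "series" is a list that holds one entry, the list of rows, each a list of 7 numbers: the shift along the tool's x, y, z in units of 300 mm (1.0 is 300 mm), then the turn, a rotation vector about the tool's x, y, z in units of pi rad (1.0 is pi rad), then the opening, from 0 (shut) to 1 (fully open). In form: [[[tx, ty, tz, wx, wy, wz, gripper], ...]]. A call has 1 to 12 rows; each row is the pose to reach, as a shift and turn from the pose commanded when the call began, along the tool's axes at that moment, turning the shorter way round; what a row does not reach only later rows make up. A row lasts 1/12 s, in which the tool goes at most 41.7 mm and 7.16 degrees, less where a joint would pass 70% of its speed; a pose out of reach is approached as far as the arm can. A call with a number of a shift or a turn outside -1 to 1 is refused whole. A call with a gripper value outside its range is refused whole. The fingers move at their own pace and stop on an object; "grip_force" is the grip in N (left out, the last holds). Time passes only in rows, so rows that repeat a pose let the fingers close. It gives the time, the measured TCP pose, the force, the opening and the grip force at its end, in the units of the state.
- get_obs(): the state, without advancing time (a new reading comes with each control period).
- eyes.read_camera(name): name is "scene" or "side" or "wrist"; returns a dict with "frame" (420x560x3 uint8, red, green, blue), "depth" (420x560 float32, m along the optical axis (not along the pixel's ray), 0 where there is no reading), "fx", "fy", "cx", "cy" (pixels), "distortion" ([k1, k2, p1, p2, k3] as OpenCV has them; the pictures are not rectified), "origin" and "rotation" of the camera in the world; the wrist camera has in their place "mount" (4x4, takes a point from camera to tool coordinates, whose origin is the TCP and whose axes are the flange's). Camera axes: x right, y down, z forward; pixel columns grow to the right and rows downward; lengths in m; the calibration is good to about 2 mm. A picture is of the moment at which its call begins: read the wrist's pose just before it.
- env.sign_off(): hands the job in; it is judged then, once.
The state is a dict: "time_s": time; "qpos": joint angles; "joint_velocities": joint speeds; "effort": joint torques, N m; "tool_pos": TCP position; "tool_rot": TCP orientation; "force": force on the tool from outside, world axes, zero at the start; "wrist_torque": the same for the moment, N m; "grip_width": finger opening in m; "grasp_force": force on a finger pad.
Only numpy, scipy, OpenCV 4.12 (cv2) and the standard library are available. Lean on these libraries where they do the work, as an engineer would, in place of code of your own. Each camera call takes 0.05 s, during which the arm holds its last target. There are 200 camera calls.

## Working session

There is one attempt and no reset: what is moved stays moved. The work goes in short steps, Python scripts to look and compute and a tool call to move; the robot and the scene stay as the last step left them, time stands still between calls to the robot, and variables do not carry over. Pictures are saved under pics/ and viewed, at most 10 in all, crops included, and the job is handed in when it is done.

Besides the shell and the picture viewer there is one more tool, called after "Emit:" by a JSON object that holds its "api" and its "payload", one argument or row to a line. servo_tool: Moves the arm, as the interface text tells. Shifts and turns lie within -1 to 1; 1 stands for 300 mm of shift or pi rad of turn. Its arguments: {"type":"object","properties":{"series":{"type":"array"},"grip_force":{"type":"number"}},"required":["series"]}

```bash
ls; mkdir -p pics
cat > h.py <<'E'
import numpy as np, cv2
from cell import get_obs, eyes, env
from scipy.spatial.transform import Rotation as R
def cam(n):
    o=get_obs(); c=eyes.read_camera(n)
    if n=='wrist':
        T=np.eye(4); T[:3,:3]=R.from_euler('xyz',o['tool_rot'],degrees=True).as_matrix(); T[:3,3]=o['tool_pos']
        T=T@np.array(c['mount']); c['origin']=T[:3,3]; c['rotation']=T[:3,:3]
    c['origin']=np.array(c['origin']); c['rotation']=np.array(c['rotation']); return c
def K(c): return np.array([[c['fx'],0,c['cx']],[0,c['fy'],c['cy']],[0,0,1.]])
def rays(c,uv):
    p=cv2.undistortPoints(np.array(uv,float).reshape(-1,1,2),K(c),np.array(c['distortion'],float)).reshape(-1,2)
    return np.c_[p,np.ones(len(p))]@c['rotation'].T
def plane(c,uv,z):
    d=rays(c,uv); return c['origin']+d*((z-c['origin'][2])/d[:,2])[:,None]
def cloud(c,mask):
    v,u=np.nonzero(mask&(c['depth']>0)); return c['origin']+rays(c,np.c_[u,v])*c['depth'][v,u][:,None]
E
python3 - <<'E'
from h import *
for n in('scene','side'):
    c=cam(n); cv2.imwrite(f'pics/{n}0.png',c['frame'][:,:,::-1]); print(n,c['origin'],c['rotation'][:,2])
print(get_obs())
E
```

```text
picsTraceback (most recent call last):
  File "<stdin>", line 3, in <module>
IndexError: too many indices for array: array is 1-dimensional, but 2 were indexed
```

View pics/scene0.png

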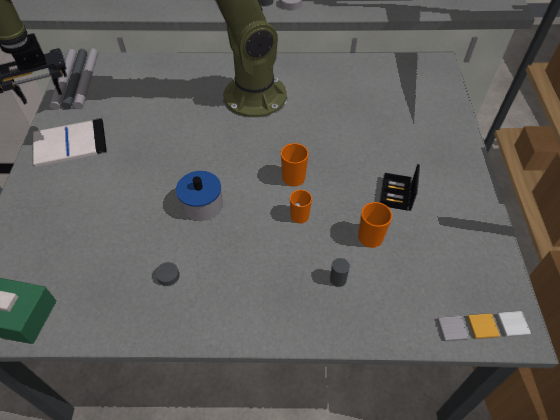

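The scene view shows three orange cups: (294,165), (301,207) and (374,225). The one at (301,207) looks smallest and has something bright in it. The lidded pot is at (199,195), puck (166,273), bar (340,272), case (398,190). The camera rotation isn't a matrix, so I'll check its format.

Run:
```python
from h import *
c=eyes.read_camera('scene'); print({k:v for k,v in c.items() if k not in('frame','depth')})
c=eyes.read_camera('side'); print({k:v for k,v in c.items() if k not in('frame','depth')})
c=eyes.read_camera('wrist'); print(c['mount']);print(get_obs())
```

```text
{'fx': 495.89830289606704, 'fy': 495.89830289606704, 'cx': 272.659163784088, 'cy': 209.52434407056793, 'distortion': array([0.04677427, 0.        , 0.        , 0.        , 0.        ]), 'origin': array([1.381727  , 0.09994706, 1.16954335]), 'rotation': array([-143.13986277,    0.63592678,   91.01617483])}
{'fx': 511.0710643784252, 'fy': 511.0710643784252, 'cx': 281.0315854608501, 'cy': 209.58213915944083, 'distortion': array([-0.0625424,  0.       ,  0.       ,  0.       ,  0.       ]), 'origin': array([-0.00469949,  0.6886384 ,  0.94596637]), 'rotation': array([-136.0032869 ,   -0.79467042, -135.10323722])}
[[ 9.06260072e-04 -9.61323040e-01 -2.75421844e-01  7.49339940e-02]
 [ 9.99999487e-01  9.96018800e-04 -1.86028143e-04 -1.03041186e-04]
 [ 4.53158475e-04 -2.75421534e-01  9.61323449e-01 -1.61097111e-01]
 [ 0.00000000e+00  0.00000000e+00  0.00000000e+00  1.00000000e+00]]
{'time_s': 0.2, 'qpos': array([65.89617254, 18.42316982, -4.01638448, 83.14884003,  1.29245222,
       78.54102559, -3.25922846]), 'joint_velocities': array([ 0.17013534, -0.12107741, -0.03566593, -0.27707978, -0.04721355,
       -0.120252  ,  0.02093026]), 'effort': array([ 4.39913970e-05, -4.91162968e+01, -4.03536614e-01, -3.12491405e+01,
       -6.38414850e-02,  4.06456436e-02,  1.59739961e-04]), 'tool_pos': array([ 0.27363447, -0.58922706,  0.22187009]), 'tool_rot': array([-1.79932027e+02,  1.87454830e-03,  2.49140735e+01]), 'force': array([ 0.17193979, -0.61624385, -0.1141202 ]), 'wrist_torque': array([0.02005968, 0.07283091, 0.00925252]), 'grasp_force': 0.0, 'grip_width': 0.08678874611917957}
```

```bash
sed -i "s/c\['rotation'\]=np.array(c\['rotation'\]); return c/r=np.array(c['rotation']); c['rotation']=R.from_euler('xyz',r,degrees=True).as_matrix() if r.ndim==1 else r; return c/" h.py
cat >> h.py <<'E'
def blobs(c,mask,amin=60):
    n,l,s,m=cv2.connectedComponentsWithStats(mask.astype('uint8'))
    return [(l==i,s[i],m[i]) for i in range(1,n) if s[i][4]>=amin]
def masks(c):
    h=cv2.cvtColor(c['frame'],cv2.COLOR_RGB2HSV); H,S,V=[h[...,i].astype(int) for i in range(3)]
    return {'orange':(H<18)&(S>170)&(V>70),'blue':(H>100)&(H<125)&(S>150)&(V>50),'dark':(V<75)&(S<120)}
def circ(p):
    A=np.c_[2*p[:,:2],np.ones(len(p))]; s=np.linalg.lstsq(A,(p[:,:2]**2).sum(1),rcond=None)[0]
    return s[:2],np.sqrt(s[2]+s[:2]@s[:2])
def rim(c,m,lo,hi):
    # points of a top band, boundary circle
    p=cloud(c,m); p=p[(p[:,2]>lo)&(p[:,2]<hi)]; return p
E
python3 - <<'E'
from h import *
np.set_printoptions(precision=4,suppress=True)
for n in('scene','side'):
    c=cam(n); cv2.imwrite(f'pics/{n}1.png',c['frame'][:,:,::-1]); M=masks(c)
    for k in M:
        for m,s,ce in blobs(c,M[k]):
            p=cloud(c,m)
            if len(p)<40: continue
            md=np.median(p,0)
            if not(0.2<md[0]<1.1 and abs(md[1])<.7 and md[2]<.2): continue
            zt=np.percentile(p[:,2],98); t=p[p[:,2]>zt-.006]; cc,r=circ(t)
            print(n,k,'px',ce.round(),s[4],'med',md,'ztop',zt.round(4),'circ',cc,r.round(4),'ext',np.ptp(t[:,:2],axis=0))
c=cam('scene'); cv2.imwrite('pics/crop.png',cv2.resize(c['frame'][130:260,250:430,::-1],None,fx=4,fy=4,interpolation=cv2.INTER_CUBIC))
E
```

```text
scene orange px [294. 164.] 965 med [0.4031 0.1332 0.0751] ztop 0.1133 circ [0.3828 0.1325] 0.038 ext [0.0846 0.076 ]
scene orange px [300. 206.] 580 med [0.5424 0.1502 0.0567] ztop 0.0876 circ [0.5291 0.1494] 0.0291 ext [0.0626 0.0586]
scene orange px [374. 223.] 1141 med [0.6119 0.3478 0.0735] ztop 0.1128 circ [0.6005 0.3468] 0.0379 ext [0.083  0.0792]
scene blue px [198. 189.] 1131 med [ 0.4965 -0.1363  0.081 ] ztop 0.0859 circ [ 0.4905 -0.1399] 0.0463 ext [0.1272 0.1244]
scene dark px [ 99. 136.] 364 med [ 0.22   -0.5008  0.0146] ztop 0.0205 circ [ 0.2083 -0.4998] 0.0436 ext [0.1504 0.0664]
scene dark px [271. 175.] 426 med [0.3717 0.0641 0.    ] ztop 0.006 circ [0.3746 0.0661] 0.0305 ext [0.0842 0.0902]
scene dark px [398. 190.] 1165 med [0.4447 0.4469 0.0149] ztop 0.0859 circ [0.454  0.4871] 0.0319 ext [0.1068 0.0285]
scene dark px [197. 183.] 95 med [ 0.4962 -0.138   0.1083] ztop 0.1212 circ [ 0.4916 -0.1404] 0.0084 ext [0.0238 0.0195]
scene dark px [175. 206.] 522 med [ 0.5021 -0.2207  0.0004] ztop 0.056 circ [ 0.5258 -0.1688] 0.0147 ext [0.0264 0.0262]
scene dark px [281. 21
[... 1891 characters left out ...]
 px [381.  82.] 659 med [ 0.7844 -0.5855  0.04  ] ztop 0.0739 circ [ 0.9052 -0.6141] 0.138 ext [0.0398 0.2056]
side dark px [317. 152.] 82 med [ 0.7087 -0.1917  0.0137] ztop 0.023 circ [ 0.7284 -0.2017] 0.0251 ext [0.0306 0.0456]
side dark px [371. 176.] 87 med [ 0.486  -0.1317  0.1095] ztop 0.1203 circ [ 0.4882 -0.1358] 0.0069 ext [0.0185 0.0184]
side dark px [528. 188.] 539 med [ 0.2098 -0.4969  0.015 ] ztop 0.02 circ [ 0.2112 -0.4985] 0.0431 ext [0.1452 0.0655]
side dark px [189. 226.] 318 med [0.7178 0.2561 0.0383] ztop 0.0731 circ [0.7302 0.2507] 0.0162 ext [0.016  0.0307]
side dark px [202. 357.] 2010 med [0.4368 0.4485 0.0195] ztop 0.087 circ [0.45   0.4862] 0.0309 ext [0.1048 0.0288]
```

View pics/side1.png

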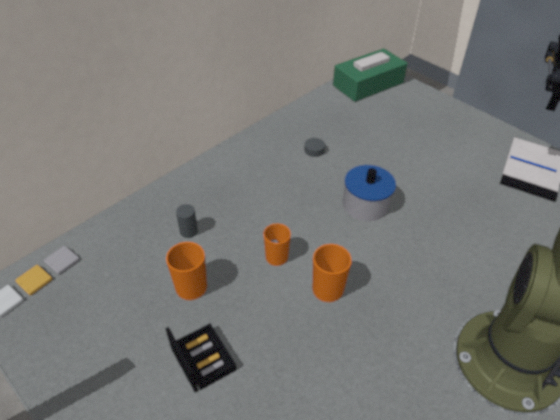

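View pics/crop.png

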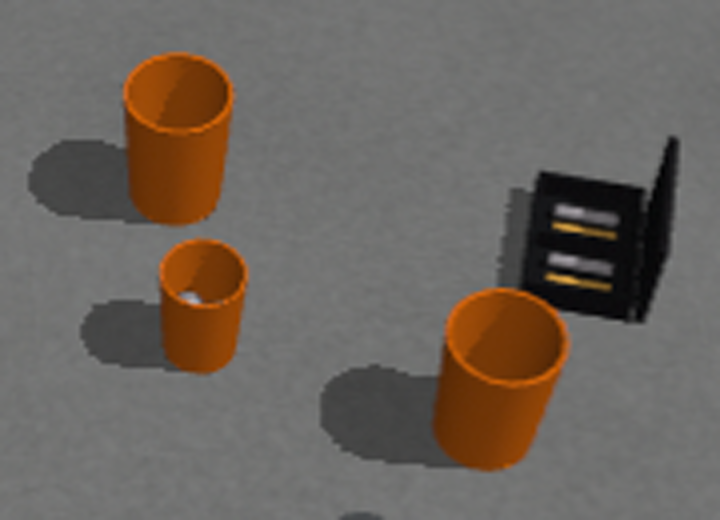

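The smallest cup is at scene px (300,206): top 87 mm, rim about 60 mm across, with a ball visible inside. The other two, at (294,164) and (374,223), are about 113 mm tall and 78 mm across. So the cup is at about (0.528, 0.150). The pot and knob are at about (0.489, -0.138), with the knob's top at 0.12 (0.117 expected). Next I'll write a helper that turns targets into rows and move toward the lid.

```bash
cat >> h.py <<'E'
def go(pos,rpy=None):
    "row numbers from the present pose to a world pose"
    o=get_obs(); r0=R.from_euler('xyz',o['tool_rot'],degrees=True); r1=r0 if rpy is None else R.from_euler('xyz',rpy,degrees=True)
    d=r0.inv().apply(np.array(pos)-o['tool_pos'])/.3; w=(r0.inv()*r1).as_rotvec()/np.pi
    print('row',np.round(np.r_[d,w],3),'rows',np.ceil(max(np.linalg.norm(d)*.3/.0417,np.linalg.norm(w)*180/7.16)),'t',o['time_s'])
def log():
    import json; o=get_obs(); open('log.txt','a').write(json.dumps([list(o['qpos']),list(o['tool_pos']),list(o['tool_rot'])])+'\n')
E
python3 -c "
from h import *
log(); go([.385,-.36,.24]); go([.489,-.138,.24])"
```

```text
row [ 0.659 -0.538 -0.059  0.     0.     0.   ] rows 7.0 t 0.35
row [ 1.285 -1.063 -0.059  0.     0.     0.   ] rows 13.0 t 0.35
```

Emit:
{"api": "servo_tool", "payload": {
  "series": [
    [[0.659,-0.538,-0.059,0,0,0,1],[0.659,-0.538,-0.059,0,0,0,1],[0.659,-0.538,-0.059,0,0,0,1],[0.659,-0.538,-0.059,0,0,0,1],[0.659,-0.538,-0.059,0,0,0,1],[0.659,-0.538,-0.059,0,0,0,1],[0.659,-0.538,-0.059,0,0,0,0.7],[0.659,-0.538,-0.059,0,0,0,0.7]]
  ]
}}

```text
time_s: 1.02
tool_pos: [0.3876, -0.3566, 0.2412]
tool_rot: [179.9, -0.1, 25.3]
force: [0.1, -0.8, -0.3]
grip_width: 0.0802
grasp_force: 0.0
```

```bash
python3 -c "
from h import *
log(); go([.489,-.138,.23])"
```

```text
row [ 0.617 -0.514  0.037  0.     0.     0.   ] rows 6.0 t 1.0167
```

Emit:
{"api": "servo_tool", "payload": {
  "series": [
    [[0.617,-0.514,0.037,0,0,0,0.7],[0.617,-0.514,0.037,0,0,0,0.7],[0.617,-0.514,0.037,0,0,0,0.7],[0.617,-0.514,0.037,0,0,0,0.7],[0.617,-0.514,0.037,0,0,0,0.7],[0.617,-0.514,0.037,0,0,0,0.7],[0.617,-0.514,0.037,0,0,0,0.7],[0.617,-0.514,0.037,0,0,0,0.7],[0.617,-0.514,0.037,0,0,0,0.7]]
  ]
}}

```text
time_s: 1.77
tool_pos: [0.4875, -0.1444, 0.2289]
tool_rot: [180.0, 0.1, 24.8]
force: [0.3, -0.3, 0.4]
grip_width: 0.0608
grasp_force: 0.0
```

```bash
python3 -c "
from h import *
log(); c=cam('wrist'); cv2.imwrite('pics/w1.png',c['frame'][:,:,::-1]); M=masks(c)
for k in ('blue','dark'):
  for m,s,ce in blobs(c,M[k],300):
    p=cloud(c,m); zt=np.percentile(p[:,2],90) if len(p) else 0
    print(k,ce.round(),s,zt, plane(c,[ce],.081 if k=='blue' else .117))
    if k=='blue':
        cnt=max(cv2.findContours(m.astype('uint8'),0,2)[0],key=len).reshape(-1,2); print('disc',circ(plane(c,cnt,.081)))
    if len(p) and k=='dark': t=p[p[:,2]>zt-.008]; print(circ(t),t[:,:2].min(0),t[:,:2].max(0))
go([.489,-.138,.089])"
```

```text
blue [276. 189.] [  205   120   143   140 14813] 0.08099560296014668 [[ 0.49179073 -0.13830942  0.081     ]]
disc (array([ 0.48819678, -0.13995401]), np.float64(0.06274639936085254))
dark [440.   5.] [420   0  51  12 308] 0.021863870340177706 [[ 0.66148382 -0.18303351  0.117     ]]
(array([ 0.7280979 , -0.20547902]), np.float64(0.027919480131491196)) [ 0.69946145 -0.2286667 ] [ 0.71212867 -0.19789188]
dark [275. 203.] [262 190  28  27 568] 0.11687426263310546 [[ 0.48871944 -0.13951066  0.117     ]]
(array([ 0.4883741 , -0.13960271]), np.float64(0.0077736294510252915)) [ 0.47758606 -0.15028853] [ 0.4991485  -0.12858277]
dark [267. 348.] [    0   247   560   173 61541] 0.33946202053039093 [[ 0.36403567 -0.18819763  0.117     ]]
(array([ 0.47496768, -0.14996072]), np.float64(0.04853679414024266)) [ 0.48701875 -0.18272985] [ 0.53352263 -0.08468004]
row [ 0.015 -0.018  0.466  0.     0.     0.   ] rows 4.0 t 1.8167
```

View pics/w1.png

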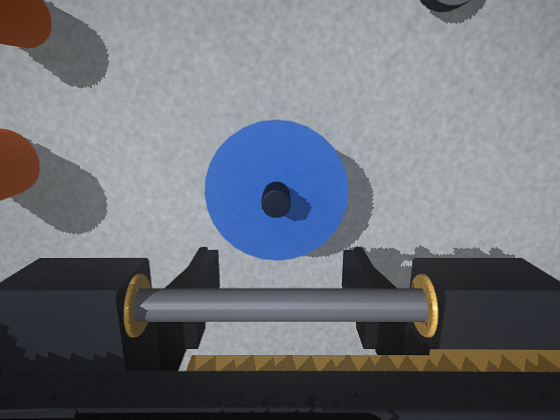

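Wrist view: the blue disc is centred at px (276,189) and the knob at (275,203). Both give the lid axis at (0.4884, -0.1397), with heights matching the model. I'll descend partway and check the alignment.

Emit:
{"api": "servo_tool", "payload": {
  "series": [
    [[0.005,-0.007,0.3,0,0,0,0.7],[0.005,-0.007,0.3,0,0,0,0.7],[0.005,-0.007,0.3,0,0,0,0.7],[0.005,-0.007,0.3,0,0,0,0.7],[0.005,-0.007,0.3,0,0,0,0.7],[0.005,-0.007,0.3,0,0,0,0.7]]
  ]
}}

```text
time_s: 2.32
tool_pos: [0.4901, -0.1408, 0.1416]
tool_rot: [179.8, -0.2, 24.8]
force: [0.4, -0.5, 1.1]
grip_width: 0.0608
grasp_force: 0.0
```

```bash
python3 -c "
from h import *
log(); go([.4884,-.1397,.089])"
```

```text
row [-0.004 -0.006  0.175  0.     0.     0.   ] rows 2.0 t 2.3167
```

Emit:
{"api": "servo_tool", "payload": {
  "series": [
    [[-0.004,-0.006,0.09,0,0,0,0.7],[-0.004,-0.006,0.17,0,0,0,0.7],[-0.004,-0.006,0.17,0,0,0,0.7],[-0.004,-0.006,0.17,0,0,0,0.1],[-0.004,-0.006,0.17,0,0,0,0.1],[-0.004,-0.006,0.17,0,0,0,0.1],[-0.004,-0.006,0.17,0,0,0,0.1],[-0.004,-0.006,0.17,0,0,0,0.1],[-0.004,-0.006,0.17,0,0,0,0.1],[-0.004,-0.006,0.17,0,0,0,0.1]]
  ],
  "grip_force": 30
}}

```text
time_s: 3.15
tool_pos: [0.4872, -0.139, 0.0888]
tool_rot: [179.9, -0.0, 24.9]
force: [-0.8, -0.1, 2.5]
grip_width: 0.023
grasp_force: 30.0
```

```bash
python3 -c "
from h import *
log(); go([.488,-.14,.17]); go([.55,-.31,.17]); go([.55,-.31,.02])"
```

```text
row [ 0.001  0.005 -0.271  0.     0.     0.   ] rows 2.0 t 3.15
row [-0.05   0.606 -0.27   0.     0.     0.   ] rows 5.0 t 3.15
row [-0.051  0.605  0.23   0.     0.     0.   ] rows 5.0 t 3.15
```

Emit:
{"api": "servo_tool", "payload": {
  "series": [
    [[0,0,-0.1,0,0,0,0.1],[0,0,-0.2,0,0,0,0.1],[0,0,-0.27,0,0,0,0.1],[-0.01,0.12,-0.27,0,0,0,0.1],[-0.02,0.24,-0.27,0,0,0,0.1],[-0.03,0.36,-0.27,0,0,0,0.1],[-0.04,0.48,-0.27,0,0,0,0.1],[-0.05,0.6,-0.2,0,0,0,0.1],[-0.05,0.6,-0.1,0,0,0,0.1],[-0.05,0.6,0.0,0,0,0,0.1],[-0.05,0.6,0.1,0,0,0,0.1],[-0.05,0.6,0.13,0,0,0,0.1]]
  ]
}}

```text
time_s: 4.15
tool_pos: [0.5447, -0.3061, 0.0429]
tool_rot: [-179.5, 0.3, 24.9]
force: [-1.2, 0.7, -3.6]
grip_width: 0.023
grasp_force: 30.0
```

```bash
python3 -c "
from h import *
log(); go([.55,-.31,.018])"
```

```text
row [0.011 0.02  0.083 0.    0.    0.   ] rows 1.0 t 4.15
```

Emit:
{"api": "servo_tool", "payload": {
  "series": [
    [[0,0,0.01,0,0,0,0.1],[0,0,0.03,0,0,0,0.1],[0,0,0.05,0,0,0,0.1],[0,0,0.07,0,0,0,0.1],[0,0,0.085,0,0,0,0.1],[0,0,0.095,0,0,0,0.1],[0,0,0.1,0,0,0,0.1],[0,0,0.1,0,0,0,0.1]]
  ]
}}

```text
time_s: 4.82
tool_pos: [0.5488, -0.308, 0.0191]
tool_rot: [-180.0, 0.0, 24.9]
force: [-0.3, -0.4, -3.8]
grip_width: 0.0233
grasp_force: 30.0
```

```bash
python3 -c "
from h import *
log(); go([.55,-.31,.018]); o=get_obs(); print(o['force'],o['tool_pos'])"
```

```text
row [0.001 0.008 0.004 0.    0.    0.   ] rows 1.0 t 4.8167
[-0.26627655 -0.42745722 -3.84048422] [ 0.54877189 -0.30796785  0.01906581]
```

Emit:
{"api": "servo_tool", "payload": {
  "series": [
    [[0,0,0.004,0,0,0,0.1],[0,0,0.005,0,0,0,0.1],[0,0,0.005,0,0,0,0.7],[0,0,0.005,0,0,0,0.7],[0,0,0.005,0,0,0,0.7],[0,0,0.005,0,0,0,0.7],[0,0,-0.1,0,0,0,0.7],[0,0,-0.2,0,0,0,0.7],[0,0,-0.35,0,0,0,0.7],[0,0,-0.5,0,0,0,0.7],[0,0,-0.7,0,0,0,1],[0,0,-0.7,0,0,0,1]]
  ]
}}

```text
time_s: 5.82
tool_pos: [0.5505, -0.3085, 0.235]
tool_rot: [179.7, -0.2, 24.9]
force: [0.8, -0.2, 0.9]
grip_width: 0.0677
grasp_force: 0.0
```

```bash
cat >> h.py <<'E'
def rep():
    c=cam('scene'); M=masks(c)
    for m,s,ce in blobs(c,M['blue']):
        p=cloud(c,m); md=np.median(p,0)
        if .2<md[0]<1.1: print('blue',ce.round(),md.round(3),np.ptp(p[:,2]).round(3))
    for m,s,ce in blobs(c,M['orange']):
        p=cloud(c,m); md=np.median(p,0)
        if .2<md[0]<1.1: print('orange',ce.round(),md.round(3))
E
python3 - <<'E'
from h import *
log(); rep()
import json
from scipy.optimize import least_squares
D=[json.loads(l) for l in open('log.txt')]
# serial chain: Rz(-q1) Ry(q2) Rz Ry(q4) Rz Ry(q6) Rz ; fit signs by trial
import itertools
D=[d for i,d in enumerate(D)]
def fk(q,L,s,full=False):
    q=np.array(q)*s; T=np.eye(3); p=np.array([0,0,L[0]])
    ax='zyzyzyz'; seg={1:(0,0,0),2:(0,0,L[1]),3:(L[2]*1,0,0),}
    P=p.copy(); 
    T=R.from_euler('z',q[0],degrees=True)*R.from_euler('y',q[1],degrees=True)*R.from_euler('z',q[2],degrees=True)
    P=P+T.apply([L[2],0,L[1]]); T=T*R.from_euler('y',q[3],degrees=True)
    P=P+T.apply([L[4],0,L[3]]); T=T*R.from_euler('z',q[4],degrees=True)*R.from_euler('y',q[5],degrees=True)
    P=P+T.apply([L[6],0,L[5]]); T=T*R.from_euler('z',q[6]+L[7]*0,degrees=True)
    return (P,T)
best=[]
for sg in itertools.product([1,-1],repeat=2):
    s=np.array([-1,1,sg[0],1,sg[1],1,1])
    f=lambda L:np.r_[np.concatenate([fk(d[0],L,s)[0]-d[1] for d in D]),(L[[2,4,6]])*1e-3]
    r=least_squares(f,[.35,.4,0,.4,0,.3,0,0]); print(sg,r.cost,r.x.round(4),np.abs(r.fun).max())
for d in D: print(np.round(d[0],1),np.round(d[1],3),np.round(d[2],1), (fk(d[0],r.x,s)[1]).as_euler('xyz',degrees=True).round(1))
E
```

```text
blue [141. 220.] [ 0.557 -0.303  0.01 ] 0.049
orange [294. 164.] [0.403 0.133 0.075]
orange [300. 206.] [0.542 0.15  0.057]
orange [374. 224.] [0.612 0.348 0.073]
(1, 1) 0.26275748254803083 [16.18    1.2965 -0.0531  0.5442 -0.2657 17.3413  0.3729  0.    ] 0.3636740968536921
(1, -1) 0.13101823629320083 [-1.5199  0.7371 -0.0789  0.5758  0.2667 -1.4133  0.059   0.    ] 0.2775669365612965
(-1, 1) 0.0009582647064392953 [-0.2312  0.4724 -0.0012  0.5177  0.0123 -0.1214  0.0048  0.    ] 0.020272427047994993
(-1, -1) 0.0018617030942830143 [ 1.5979e+00  5.2210e-01 -8.0000e-04  5.1330e-01 -3.5400e-02  1.8027e+00
  2.9600e-02  0.0000e+00] 0.028402601493409396
[65.9 18.4 -4.  83.1  1.3 78.5 -3.3] [ 0.274 -0.589  0.222] [-180.     0.    24.9] [-180.    -0.   121.4]
[ 52.7   3.4 -13.4  98.7   0.8  77.9 -25.6] [ 0.388 -0.357  0.241] [ 1.799e+02 -1.000e-01  2.530e+01] [-1.800e+02  1.000e-01  1.665e+02]
[ 39.    2.1 -26.1 101.5   1.   76.6 -52.5] [ 0.488 -0.144  0.229] [1.80e+02 1.00e-01 2.48e+01] [-1.800e+02 -1.000e-01 -1.403e+02]
[ 38.3   5.9 -26.6 108.1   2.9  66.4 -54.5] [ 0.49  -0.141  0.142] [179.8  -0.2  24.8] [-1.798e+02  1.000e-01 -1.362e+02]
[ 37.7   9.  -26.6 111.6   4.7  60.3 -56. ] [ 0.487 -0.139  0.089] [179.9  -0.   24.9] [-179.9    0.  -133.1]
[ 42.9  25.3 -19.8  96.7   9.6  60.3 -45.2] [ 0.545 -0.306  0.043] [-179.5    0.3   24.9] [ 179.5   -0.3 -154.8]
[ 42.5  27.  -19.5  97.5  10.4  57.3 -45.7] [ 0.549 -0.308  0.019] [-180.     0.    24.9] [ 180.    -0.  -153.6]
[ 43.9  16.7 -21.1  84.8   6.1  79.2 -42.6] [ 0.55  -0.309  0.235] [179.7  -0.2  24.9] [-179.7    0.3 -159.8]
```

```bash
cat > kin.py <<'E'
from h import *
import json,itertools
from scipy.optimize import least_squares
Z=lambda a:R.from_euler('z',a,degrees=True)
Y=lambda a:R.from_euler('y',a,degrees=True)
def fk(q,L,s):
    q=np.array(q)*s; T=Z(q[0])*Y(q[1])*Z(q[2]); P=np.array([0,0,L[0]])+T.apply([L[2],0,L[1]])
    T=T*Y(q[3]); P=P+T.apply([L[4],0,L[3]]); T=T*Z(q[4])*Y(q[5]); P=P+T.apply([L[6],0,L[5]])
    return P,T*Z(q[6]+L[7])
def D(): return [json.loads(l) for l in open('log.txt')]
def fit(s,prior,x0):
    f=lambda L:np.concatenate([np.r_[fk(d[0],L,s)[0]-d[1],(R.from_euler('xyz',d[2],degrees=True).inv()*fk(d[0],L,s)[1]).as_rotvec()*.3] for d in D()]+[(L-x0)*prior])
    return least_squares(f,x0)
E
python3 - <<'E'
from kin import *
for sg in itertools.product([1,-1],repeat=4):
  for off in(0,90,180,270):
    s=np.array([sg[0],1,sg[1],1,sg[2],1,sg[3]]); x0=np.array([.35,.4,0,.4,0,.3,0,off])
    r=fit(s,np.array([1e-2]*7+[0]),x0)
    if r.cost<.02: print(sg,r.cost,r.x.round(4),np.abs(r.fun).max())
E
```

```text
(-1, -1, 1, -1) 0.014128000175476428 [-2.30700e-01  4.72300e-01 -1.30000e-03  5.17500e-01  1.23000e-02
 -1.20900e-01  4.50000e-03  8.60783e+01] 0.0660216551097817
(-1, -1, 1, -1) 0.014128000175472354 [-2.30700e-01  4.72300e-01 -1.30000e-03  5.17500e-01  1.23000e-02
 -1.20900e-01  4.50000e-03  8.60783e+01] 0.06602165149622367
(-1, -1, 1, -1) 0.01412800017550781 [-2.30700e-01  4.72300e-01 -1.30000e-03  5.17500e-01  1.23000e-02
 -1.20900e-01  4.50000e-03  8.60783e+01] 0.06602164207659005
(-1, -1, 1, -1) 0.014128000175472326 [-2.307000e-01  4.723000e-01 -1.300000e-03  5.175000e-01  1.230000e-02
 -1.209000e-01  4.500000e-03  4.460783e+02] 0.0660216519789731
(-1, -1, -1, -1) 0.001945623149281384 [ 8.1590e-01  5.1790e-01  2.2000e-03  5.1600e-01 -3.0300e-02  1.0104e+00
  3.2000e-02  9.0000e+01] 0.027872073132860276
(-1, -1, -1, -1) 0.0019456231492813972 [ 8.1590e-01  5.1790e-01  2.2000e-03  5.1600e-01 -3.0300e-02  1.0104e+00
  3.2000e-02  9.0000e+01] 0.02787207291893562
(-1, -1, -1, -1) 0.0019456231492814369 [ 8.1590e-01  5.1790e-01  2.2000e-03  5.1600e-01 -3.0300e-02  1.0104e+00
  3.2000e-02  9.0000e+01] 0.027872072918932955
(-1, -1, -1, -1) 0.0019456231492814184 [ 8.1590e-01  5.1790e-01  2.2000e-03  5.1600e-01 -3.0300e-02  1.0104e+00
  3.2000e-02  4.5000e+02] 0.027872073730422442
```

```bash
cat > kin.py <<'E'
from h import *
import json
from scipy.optimize import least_squares
Z=lambda a:R.from_euler('z',a,degrees=True)
Y=lambda a:R.from_euler('y',a,degrees=True)
S=np.array([-1,1,-1,1,-1,1,-1])
def fk(q,L,full=False):
    q=np.array(q)*S; A=Z(q[0])*Y(q[1]); P0=np.array([0,0,L[0]])
    T=A*Z(q[2]); P1=P0+T.apply(L[1:4]); T=T*Y(q[3]); P2=P1+T.apply(L[4:7]); T=T*Z(q[4])*Y(q[5]); P3=P2+T.apply(L[7:10])
    return (P3,T*Z(q[6]+90),P1,P2) if full else (P3,T*Z(q[6]+90))
def D(): return [json.loads(l) for l in open('log.txt')]
X0=np.array([.35,0,0,.5,0,0,.5,0,0,.33])
def fit():
    f=lambda L:np.concatenate([fk(d[0],L)[0]-d[1] for d in D()]+[(L-X0)*3e-3])
    r=least_squares(f,X0); return r.x,np.abs(r.fun).max()
E
python3 -c "
from kin import *
x,e=fit();print(x.round(4),e)
for d in D(): print((fk(d[0],x)[0]-d[1]).round(4))"
```

```text
[ 0.1619 -0.0039 -0.0108  0.475   0.0096 -0.0108  0.515   0.0014 -0.0042
  0.2786] 0.001975285042600139
[-0.0001  0.002   0.0006]
[-0.0009  0.0013 -0.    ]
[ 0.0013 -0.0009 -0.0001]
[-0.0001 -0.0006 -0.    ]
[-0.0005 -0.0005  0.0002]
[ 0.0008 -0.0002 -0.0001]
[-0.0002  0.0004 -0.    ]
[ 0.0017 -0.0005 -0.0004]
```

```bash
python3 -c "
from h import *
go([.50,-.02,.35],[180,-45,0]); go([.50,-.1,.35],[180,-20,12])"
```

```text
row [ 0.251 -0.944 -0.377 -0.051  0.243  0.132] rows 8.0 t 5.8667
row [ 0.138 -0.702 -0.375 -0.009  0.108  0.072] rows 6.0 t 5.8667
```

Emit:
{"api": "servo_tool", "payload": {
  "series": [
    [[0.05,-0.1,-0.25,0,0.05,0.03,1],[0.14,-0.3,-0.377,-0.009,0.1,0.07,1],[0.2,-0.6,-0.377,-0.03,0.15,0.1,1],[0.251,-0.944,-0.377,-0.051,0.243,0.132,1],[0.251,-0.944,-0.377,-0.051,0.243,0.132,1],[0.251,-0.944,-0.377,-0.051,0.243,0.132,1],[0.251,-0.944,-0.377,-0.051,0.243,0.132,1],[0.251,-0.944,-0.377,-0.051,0.243,0.132,1],[0.251,-0.944,-0.377,-0.051,0.243,0.132,1],[0.251,-0.944,-0.377,-0.051,0.243,0.132,1]]
  ]
}}

```text
time_s: 6.7
tool_pos: [0.5742, -0.0142, 0.1982]
tool_rot: [-179.1, -42.5, -0.3]
force: [-0.8, -0.9, -0.3]
grip_width: 0.0868
grasp_force: 0.0
```

```bash
python3 -c "
from kin import *
log();x,e=fit();print(x.round(4),e); np.save('kin.npy',x)
print(get_obs()['qpos'],get_obs()['time_s'])"
```

```text
[ 0.2566 -0.0045 -0.0108  0.4754  0.0088 -0.0108  0.5148  0.001  -0.0041
  0.3746] 0.0021297323129206847
[ 26.53946588 -17.2011937  -23.9924358  132.33545149 -22.12388932
  22.03845395 -71.71662968] 6.7
```

```bash
cat > plan.py <<'E'
from kin import *
X=np.load('kin.npy')
LO=np.array([-163.93,-17.29,-79.2,3.27,-89.18,5.43,-154.24])+3; HI=np.array([163.93,119.83,71.16,140.29,269.18,117.66,154.24])-3
def ik(p,r,q0,w=2e-4):
    f=lambda q:np.r_[(lambda a:np.r_[a[0]-p,(r.inv()*a[1]).as_rotvec()*.3])(fk(q,X)),(q-q0)*w*.02]
    s=least_squares(f,np.clip(q0,LO+.1,HI-.1),bounds=(LO,HI),x_scale=30,max_nfev=40)
    return s.x,np.abs(s.fun[:6]).max()
OBS=[(.382,.134,.04,.115),(.6,.348,.04,.115),(.445,.447,.07,.09),(.735,.25,.023,.076),(.488,-.14,.062,.076),(.556,-.308,.064,.046),(.731,-.204,.03,.026)]
B=np.array([[x,y,-z] for x in(-.0375,0,.0375) for y in np.linspace(-.095,.095,7) for z in np.linspace(.07,.2,6)]+[[x,y,-z] for x in(-.06,.06) for y in(-.06,.06) for z in np.linspace(.22,.42,6)])
def clear(p,r,skip=()):
    P=p+r.apply(B); c=P[:,2].min()-.0
    for i,(x,y,rr,h) in enumerate(OBS):
        if i in skip: continue
        dxy=np.hypot(P[:,0]-x,P[:,1]-y)-rr; c=min(c,np.maximum(dxy,P[:,2]-h).min())
    return c
CUP=np.array([.528,.150,0]); POT=np.array([.4884,-.1397,0]); GH=.05
def tool(az,b):  # heading az, b below level, y level
    return R.from_euler('xyz',[180,-(90-(90-b))+0,0],degrees=True) if 0 else Z(az)*R.from_euler('xyz',[180,b-90,0],degrees=True)
def tcp(g,r): return np.array(g)+r.apply([0,0,.019])
def pour(rg,psi,rho,tau=115,lip=.018,back=.012):
    m=Z(psi).apply([np.sin(np.radians(tau)),0,np.cos(np.radians(tau))])
    Rc=Z(psi)*Y(tau)*Z(rho)
    mouth=POT+np.array([0,0,.075+lip+.031*abs(np.sin(np.radians(tau)))])-back*Z(psi).apply([1,0,0])
    r=Rc*rg; return tcp(mouth-m*(.085-GH),r),r
E
cat > search.py <<'E'
from plan import *
q0=get_obs()['qpos']; out=[]
for b in (25,35,45,55,65):
  for az in range(-100,141,15):
    r=tool(az,b); p=tcp(CUP+[0,0,GH],r); c=clear(p,r)
    if c<.012: continue
    qg,e=ik(p,r,q0)
    if e>.002: continue
    res=[]
    for psi in range(0,360,30):
      for rho in range(0,360,30):
        pp,rp=pour(r,psi,rho)
        up=-rp.apply([0,0,1])[2]
        if up<-.3 or clear(pp,rp)<.0: continue
        w=pp-rp.apply([0,0,.375]); d=np.linalg.norm(w-[0,0,.257])
        if not .37<d<.95: continue
        q,e=ik(pp,rp,qg)
        if e<.003: res.append((np.abs(q-qg).max().round(),psi,rho,round(up,2),round(clear(pp,rp),3)))
    res.sort(); print('b',b,'az',az,'clr',c.round(3),'q',qg.round(),res[:3],flush=True)
E
timeout 400 python3 search.py
```

```text
b 25 az 95 clr 0.016 q [ 48.  46. -41. 106. -37.  65.  41.] [(np.float64(65.0), 60, 300, np.float64(0.49), np.float64(0.026)), (np.float64(80.0), 90, 300, np.float64(0.49), np.float64(0.026)), (np.float64(90.0), 60, 270, np.float64(0.64), np.float64(0.056))]
b 25 az 110 clr 0.021 q [ 53.  62. -59.  95. -10.  73.  26.] [(np.float64(52.0), 90, 300, np.float64(0.35), np.float64(0.01)), (np.float64(66.0), 90, 270, np.float64(0.59), np.float64(0.038)), (np.float64(69.0), 60, 270, np.float64(0.59), np.float64(0.038))]
b 25 az 125 clr 0.038 q [ 37.  59. -44.  84. -15.  88.  37.] [(np.float64(62.0), 90, 270, np.float64(0.49), np.float64(0.026)), (np.float64(65.0), 60, 270, np.float64(0.49), np.float64(0.026)), (np.float64(79.0), 90, 240, np.float64(0.64), np.float64(0.056))]
b 25 az 140 clr 0.038 q [ 27.  62. -41.  75. -11. 100.  41.] [(np.float64(57.0), 90, 270, np.float64(0.35), np.float64(0.01)), (np.float64(71.0), 120, 270, np.float64(0.35), np.float64(0.01)), (np.float64(74.0), 90, 240, np.float64(0.59), np.float64(0.038))]
b 35 az 95 clr 0.015 q [ 46.  39. -41. 108. -33.  60.  35.] [(n
[... 5235 characters left out ...]
270, np.float64(-0.02), np.float64(0.003)), (np.float64(77.0), 90, 270, np.float64(-0.02), np.float64(0.003)), (np.float64(80.0), 30, 240, np.float64(-0.01), np.float64(0.012))]
b 65 az 125 clr 0.027 q [ 28.  32. -42. 100.  -2.  66.  25.] [(np.float64(82.0), 60, 240, np.float64(-0.0), np.float64(0.017)), (np.float64(90.0), 90, 240, np.float64(-0.0), np.float64(0.014)), (np.float64(110.0), 30, 240, np.float64(-0.0), np.float64(0.017))]
b 65 az 140 clr 0.05 q [ 26.  35. -43.  96.   3.  72.  34.] [(np.float64(74.0), 60, 240, np.float64(-0.02), np.float64(0.003)), (np.float64(84.0), 90, 240, np.float64(-0.02), np.float64(0.003)), (np.float64(86.0), 30, 210, np.float64(-0.01), np.float64(0.012))]
```

```bash
cat > search2.py <<'E'
from plan import *
q0=get_obs()['qpos']; b,az=30,120
r=tool(az,b); p=tcp(CUP+[0,0,GH],r)
# approach path
ok=get_obs(); 
for P,A,BB in [((.60,-.03,.27),30,50),((.62,-.03,.25),75,45),((.62,0,.20),100,38)]:
    rr=tool(A,BB); q,e=ik(np.array(P),rr,q0); print('via',q.round(),round(e,4),clear(np.array(P),rr).round(3)); q0=q
for d in(.13,.06,0):
    pp=p-d*r.apply([0,0,1]); q,e=ik(pp,r,q0); print('grasp',d,pp.round(3),q.round(),round(e,4),clear(pp,r).round(3)); q0=q
qg=q0
for psi in range(0,360,20):
  for yaw in (-60,-45,-30,-15,0,15,30,45,60):
    q=qg.copy(); es=[];cl=[];qs=[]
    for tau in (0,40,80,100,120):
        pp,rp=pour(r,psi,yaw-psi,tau); q,e=ik(pp,rp,q); es.append(e); cl.append(clear(pp,rp)); qs.append(q)
        if e>.003: break
    if max(es)<.003 and min(cl)>.01: print(psi,yaw,'clr',np.round(cl,3),'q',qs[0].round(),qs[-1].round(),'upz',round(-rp.apply([0,0,1])[2],2),flush=True)
E
timeout 300 python3 search2.py
```

```text
via [ 28.  -8. -10. 116. -40.  50. -21.] 0.0 0.185
via [ 37.  19. -14.  93. -41.  80.  19.] 0.0 0.19
via [ 34.  35. -18.  79. -35.  93.  33.] 0.0 0.138
grasp 0.13 [0.576 0.067 0.106] [ 28.  48. -22.  76. -28.  99.  44.] 0.0 0.039
grasp 0.06 [0.546 0.119 0.07 ] [ 27.  47. -23.  84. -29.  91.  45.] 0.0 0.036
grasp 0 [0.52  0.164 0.04 ] [ 25.  47. -23.  90. -30.  85.  46.] 0.0 0.039
```

```bash
python3 - <<'E'
s=open('plan.py').read()
s=s.replace("+lip+.031*abs(np.sin(np.radians(tau)))","+lip+.031*abs(np.sin(np.radians(tau)))+max(0,.085*np.cos(np.radians(tau)))")
open('plan.py','w').write(s)
E
timeout 400 python3 search2.py
```

```text
via [ 28.  -8. -10. 116. -40.  50. -21.] 0.0 0.185
via [ 37.  19. -14.  93. -41.  80.  19.] 0.0 0.19
via [ 34.  35. -18.  79. -35.  93.  33.] 0.0 0.138
grasp 0.13 [0.576 0.067 0.106] [ 28.  48. -22.  76. -28.  99.  44.] 0.0 0.039
grasp 0.06 [0.546 0.119 0.07 ] [ 27.  47. -23.  84. -29.  91.  45.] 0.0 0.036
grasp 0 [0.52  0.164 0.04 ] [ 25.  47. -23.  90. -30.  85.  46.] 0.0 0.039
40 -60 clr [0.06  0.087 0.058 0.036 0.034] q [ 53.  22.  -4. 113. -55.  80.  47.] [ -6.  46.  13.  79.  17. 113. -44.] upz 0.45
60 -60 clr [0.06  0.11  0.091 0.069 0.054] q [ 53.  23.  -4. 113. -55.  80.  47.] [ -5.  32.  -7. 100.  44.  97. -57.] upz 0.5
60 -45 clr [0.06  0.093 0.066 0.044 0.037] q [ 52.  29.  -8. 103. -45.  88.  48.] [ -7.  38.   1.  90.  35. 103. -44.] upz 0.47
60 -30 clr [0.06  0.074 0.041 0.033 0.024] q [ 50.  35. -11.  93. -37.  95.  50.] [ -6.  46.   6.  81.  28. 112. -33.] upz 0.4
80 -60 clr [0.06  0.087 0.058 0.036 0.034] q [ 53.  23.  -5. 112. -55.  80.  47.] [  3.  19. -25. 125.  70.  81. -74.] upz 0.45
80 -45 clr [0.06  0.105 0.083 0.06  0.047] q [ 52.  30.  -8. 102. -46.  88.  48
[... 239 characters left out ...]
4. -28. 103.  52.] [ -7.  37.  -3.  94.  43. 101. -34.] upz 0.43
80 0 clr [0.06  0.062 0.029 0.023 0.014] q [ 42.  45. -16.  77. -20. 110.  57.] [-10.  46.   6.  85.  36. 109. -22.] upz 0.32
100 -30 clr [0.06  0.099 0.075 0.052 0.04 ] q [ 49.  36. -11.  92. -37.  96.  49.] [  4.  13. -24. 130.  75.  71. -60.] upz 0.49
100 -15 clr [0.06  0.105 0.083 0.06  0.047] q [ 46.  41. -14.  84. -29. 103.  52.] [ -2.  20. -18. 120.  65.  80. -46.] upz 0.5
100 0 clr [0.06  0.087 0.058 0.037 0.034] q [ 42.  46. -16.  76. -20. 111.  56.] [ -6.  28. -12. 109.  57.  90. -35.] upz 0.45
120 0 clr [0.06  0.11  0.091 0.069 0.054] q [ 41.  46. -16.  76. -20. 111.  56.] [ 12.   9. -31. 135.  82.  63. -47.] upz 0.5
```

```bash
python3 -c "
from plan import *
for P,A,BB in [((.60,-.03,.27),30,50),((.62,-.03,.25),75,45),((.62,0,.20),100,38)]:
    go(P,tool(A,BB).as_euler('xyz',degrees=True))"
```

```text
row [ 0.225  0.05  -0.119  0.106 -0.015 -0.127] rows 5.0 t 6.7
row [ 0.229  0.051 -0.025  0.285  0.009 -0.302] rows 11.0 t 6.7
row [ 0.116 -0.047  0.099  0.405  0.035 -0.378] rows 14.0 t 6.7
```

Emit:
{"api": "servo_tool", "payload": {
  "series": [
    [[0.225,0.05,-0.119,0.106,-0.015,-0.127,1],[0.225,0.05,-0.119,0.106,-0.015,-0.127,1],[0.225,0.05,-0.119,0.106,-0.015,-0.127,1],[0.225,0.05,-0.119,0.106,-0.015,-0.127,1],[0.225,0.05,-0.119,0.106,-0.015,-0.127,1],[0.229,0.051,-0.025,0.285,0.009,-0.302,1],[0.229,0.051,-0.025,0.285,0.009,-0.302,1],[0.229,0.051,-0.025,0.285,0.009,-0.302,1],[0.229,0.051,-0.025,0.285,0.009,-0.302,1],[0.229,0.051,-0.025,0.285,0.009,-0.302,1],[0.229,0.051,-0.025,0.285,0.009,-0.302,1],[0.229,0.051,-0.025,0.285,0.009,-0.302,1]]
  ]
}}

```text
time_s: 7.7
tool_pos: [0.6239, -0.0333, 0.2552]
tool_rot: [179.6, -45.0, 75.4]
force: [-0.4, 0.2, -0.2]
grip_width: 0.087
grasp_force: 0.0
```

```bash
python3 -c "
from plan import *
log(); print(get_obs()['qpos'].round())
go([.62,0,.2],tool(100,38).as_euler('xyz',degrees=True))
r=tool(120,30); p=tcp(CUP+[0,0,GH],r); go(p-.13*r.apply([0,0,1]),r.as_euler('xyz',degrees=True))"
```

```text
[ 19.  18.   7.  93. -47.  83.  23.]
row [-0.057 -0.042  0.203  0.104  0.038 -0.09 ] rows 4.0 t 7.7
row [-0.154 -0.242  0.551  0.199  0.079 -0.151] rows 7.0 t 7.7
```

Emit:
{"api": "servo_tool", "payload": {
  "series": [
    [[-0.057,-0.042,0.203,0.104,0.038,-0.09,1],[-0.057,-0.042,0.203,0.104,0.038,-0.09,1],[-0.057,-0.042,0.203,0.104,0.038,-0.09,1],[-0.057,-0.042,0.203,0.104,0.038,-0.09,1],[-0.154,-0.242,0.551,0.199,0.079,-0.151,1],[-0.154,-0.242,0.551,0.199,0.079,-0.151,1],[-0.154,-0.242,0.551,0.199,0.079,-0.151,1],[-0.154,-0.242,0.551,0.199,0.079,-0.151,1],[-0.154,-0.242,0.551,0.199,0.079,-0.151,1],[-0.154,-0.242,0.551,0.199,0.079,-0.151,1],[-0.154,-0.242,0.551,0.199,0.079,-0.151,1]]
  ]
}}

```text
time_s: 8.62
tool_pos: [0.577, 0.0666, 0.1086]
tool_rot: [179.7, -59.7, 119.9]
force: [0.1, 0.9, -0.3]
grip_width: 0.0871
grasp_force: 0.0
```

```bash
python3 -c "
from plan import *
log(); c=cam('wrist'); print(get_obs()['tool_pos'],get_obs()['tool_rot'],get_obs()['qpos'].round())
cv2.imwrite('pics/w2.png',c['frame'][:,:,::-1])
for m,s,ce in blobs(c,masks(c)['orange'],500):
    p=cloud(c,m); zt=np.percentile(p[:,2],97) if len(p) else 0; t=p[p[:,2]>zt-.006]; print(ce.round(),s,zt.round(3),circ(t),t.min(0),t.max(0))
r=tool(120,30); p=tcp(CUP+[0,0,GH],r); go(p,r.as_euler('xyz',degrees=True))"
```

```text
[0.57716654 0.06637715 0.10912246] [179.58153022 -59.64423377 119.98055242] [ 15.  46.  -2.  78. -39. 102.  51.]
[437. 104.] [ 387   43  110  131 9729] 0.11 (array([0.59920556, 0.34592147]), np.float64(0.03807036517083804)) [0.56000509 0.30618304 0.10402197] [0.63894775 0.38795896 0.11117137]
[121. 148.] [   51    78   128   150 13084] 0.11 (array([0.38213294, 0.13241206]), np.float64(0.037899256352610884)) [0.34117521 0.09292225 0.10444349] [0.42167744 0.17199553 0.11157361]
[277. 208.] [ 236  151   84  121 7759] 0.084 (array([0.52749113, 0.14883526]), np.float64(0.029012552788514438)) [0.49655084 0.11867817 0.07787887] [0.55790268 0.18028762 0.08524498]
row [-0.006 -0.006  0.442  0.002  0.002 -0.   ] rows 4.0 t 8.6667
```

View pics/w2.png

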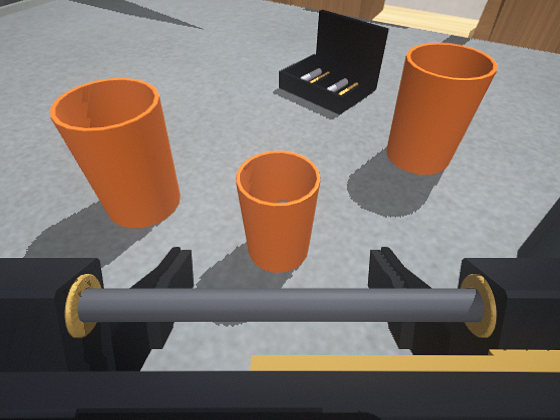

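The wrist view shows the small cup at px (277,208), centred between the open fingers, with rim height 84 mm and axis at (0.5275, 0.149). That agrees with the earlier fix, so I'll go in and grip.

Emit:
{"api": "servo_tool", "payload": {
  "series": [
    [[-0.002,-0.003,0.12,0,0,0,1],[-0.006,-0.005,0.24,0,0,0,1],[-0.006,-0.006,0.34,0,0,0,1],[-0.006,-0.006,0.41,0,0,0,1],[-0.006,-0.006,0.44,0,0,0,1],[-0.006,-0.006,0.44,0,0,0,1],[-0.006,-0.006,0.44,0,0,0,0.4],[-0.006,-0.006,0.44,0,0,0,0.4],[-0.006,-0.006,0.44,0,0,0,0.4],[-0.006,-0.006,0.44,0,0,0,0.4],[-0.006,-0.006,0.44,0,0,0,0.4],[-0.006,-0.006,0.44,0,0,0,0.4]]
  ],
  "grip_force": 30
}}

```text
time_s: 9.67
tool_pos: [0.5187, 0.1651, 0.0393]
tool_rot: [179.8, -59.9, 119.9]
force: [0.9, -1.7, 1.7]
grip_width: 0.0583
grasp_force: 29.6
```

```bash
cat > pourplan.py <<'E'
from plan import *
import sys
o=get_obs(); log(); print(o['tool_pos'],o['tool_rot'],o['qpos'].round(),o['grip_width'],o['grasp_force'])
rg=R.from_euler('xyz',np.load('rg.npy'),degrees=True) if len(sys.argv)>1 else R.from_euler('xyz',o['tool_rot'],degrees=True)
if len(sys.argv)<2: np.save('rg.npy',o['tool_rot']); np.save('pg.npy',o['tool_pos'])
p0=np.load('pg.npy'); q=o['qpos']
# grasp point height above foot and offset are kept as measured
cupg=np.array([.5275,.149,0]); off=rg.inv().apply(cupg-p0)   # cup foot in tool frame
psi,yaw=70,-35
def pose(tau,lip=.02,back=.012,h=0):
    t=np.radians(tau); m=Z(psi).apply([np.sin(t),0,np.cos(t)]); Rc=Z(psi)*Y(tau)*Z(yaw-psi)
    mouth=POT+[0,0,.075+lip+h+.031*np.sin(t)+max(0,.085*np.cos(t))]-back*Z(psi).apply([1,0,0])
    r=Rc*rg; foot=mouth-.085*m; return foot-r.apply(off),r
for tau,h in((0,.03),(30,.02),(60,0),(80,0),(95,0),(110,0),(120,0)):
    p,r=pose(tau,h=h); q,e=ik(p,r,q); print(tau,p.round(3),q.round(),round(e,4),clear(p,r).round(3)); go(p,r.as_euler('xyz',degrees=True))
E
python3 pourplan.py
```

```text
[0.51871007 0.16514804 0.03926085] [179.83882518 -59.86959852 119.85410806] [ 11.  44.  -5.  91. -41.  89.  54.] 0.05829167949465924 29.629754317374477
0 [ 0.486 -0.133  0.164] [ 35.  31.  10.  96. -47. 100.  53.] 0.0 0.091
row [-0.045 -0.585 -0.909 -0.168 -0.     0.098] rows 8.0 t 9.6667
30 [ 0.478 -0.156  0.156] [ 23.  19.  13.  97. -28.  86.  33.] 0.0 0.108
row [-0.097 -0.649 -0.942 -0.119 -0.143  0.173] rows 9.0 t 9.6667
60 [ 0.47  -0.178  0.126] [  7.  16.  12. 100.  -3.  78.   8.] 0.0 0.097
row [-0.208 -0.709 -0.936 -0.061 -0.286  0.244] rows 10.0 t 9.6667
80 [ 0.466 -0.189  0.115] [ -5.  19.  13. 100.  13.  79. -11.] 0.0 0.066
row [-0.252 -0.738 -0.938 -0.019 -0.381  0.288] rows 13.0 t 9.6667
95 [ 0.464 -0.194  0.112] [-12.  25.  14.  99.  23.  83. -23.] 0.0 0.046
row [-0.266 -0.751 -0.943  0.016 -0.452  0.32 ] rows 14.0 t 9.6667
110 [ 0.463 -0.196  0.123] [-18.  31.  15.  97.  30.  89. -32.] 0.0 0.039
row [-0.236 -0.756 -0.965  0.053 -0.523  0.35 ] rows 16.0 t 9.6667
120 [ 0.464 -0.195  0.129] [-22.  37.  16.  96.  34.  94. -36.] 0.0 0.037
row [-0.218 -0.754 -0.974  0.08  -0.57   0.369] rows 18.0 t 9.6667
```

Emit:
{"api": "servo_tool", "payload": {
  "series": [
    [[0.03,0,-0.017,0,0,0,0.4],[0.1,0,-0.058,0,0,0,0.4],[0.2,0,-0.115,0,0,0,0.4],[0.3,0,-0.173,0,0,0,0.4],[0.38,0,-0.22,0,0,0,0.4],[0.42,-0.02,-0.25,-0.005,0,0.003,0.4],[0.4,-0.06,-0.32,-0.017,0,0.01,0.4],[0.35,-0.12,-0.39,-0.035,0,0.02,0.4],[0.3,-0.19,-0.47,-0.055,0,0.032,0.4],[0.25,-0.26,-0.54,-0.075,0,0.044,0.4],[0.2,-0.33,-0.61,-0.095,0,0.055,0.4],[0.14,-0.39,-0.68,-0.112,0,0.065,0.4]]
  ]
}}

```text
time_s: 10.67
tool_pos: [0.4923, -0.0296, 0.1778]
tool_rot: [-180.0, -59.8, 96.2]
force: [0.8, -0.9, -3.7]
grip_width: 0.0587
grasp_force: 29.8
```

```bash
python3 pourplan.py 1 | head -3
```

```text
[ 0.49233732 -0.02956693  0.17775074] [-179.98519049  -59.82371747   96.21323561] [ 27.  27.   5.  99. -45.  98.  51.] 0.0587027258519569 29.81042431433991
0 [ 0.486 -0.133  0.164] [ 35.  31.   9.  96. -47.  99.  53.] 0.0 0.091
row [-0.21  -0.057 -0.271 -0.056  0.     0.032] rows 3.0 t 10.6667
```

Emit:
{"api": "servo_tool", "payload": {
  "series": [
    [[-0.05,-0.015,-0.07,-0.014,0,0.008,0.4],[-0.1,-0.03,-0.14,-0.028,0,0.016,0.4],[-0.15,-0.043,-0.21,-0.042,0,0.024,0.4],[-0.18,-0.052,-0.25,-0.051,0,0.029,0.4],[-0.2,-0.057,-0.27,-0.056,0,0.032,0.4],[-0.2,-0.057,-0.27,-0.056,0,0.032,0.4]]
  ]
}}

```text
time_s: 11.17
tool_pos: [0.4871, -0.1305, 0.1655]
tool_rot: [180.0, -59.9, 84.7]
force: [-0.1, 0.2, -3.7]
grip_width: 0.0585
grasp_force: 30.0
```

```bash
python3 pourplan.py 1
```

```text
[ 0.48711659 -0.13054121  0.16552475] [179.99138282 -59.86823621  84.67165683] [ 35.  29.   9.  98. -47.  99.  52.] 0.05848326099132985 29.97458718246861
0 [ 0.486 -0.133  0.164] [ 35.  31.  10.  96. -47.  99.  53.] 0.0 0.091
row [-0.007 -0.002 -0.004  0.     0.    -0.001] rows 1.0 t 11.1667
30 [ 0.478 -0.156  0.156] [ 23.  19.  12.  97. -27.  86.  33.] 0.0 0.108
row [-0.073 -0.023 -0.06   0.021 -0.161  0.036] rows 5.0 t 11.1667
60 [ 0.47  -0.178  0.126] [  8.  16.  11. 100.  -2.  78.   7.] 0.0 0.097
row [-0.196 -0.043 -0.076  0.043 -0.322  0.073] rows 9.0 t 11.1667
80 [ 0.466 -0.189  0.115] [ -4.  19.  12. 100.  14.  79. -11.] 0.0 0.066
row [-0.247 -0.052 -0.088  0.057 -0.43   0.097] rows 12.0 t 11.1667
95 [ 0.464 -0.194  0.112] [-11.  24.  13.  99.  23.  83. -23.] 0.0 0.046
row [-0.263 -0.057 -0.098  0.068 -0.51   0.115] rows 14.0 t 11.1667
110 [ 0.463 -0.196  0.123] [-17.  31.  14.  97.  31.  90. -32.] 0.0 0.039
row [-0.235 -0.058 -0.122  0.078 -0.591  0.133] rows 16.0 t 11.1667
120 [ 0.464 -0.195  0.129] [-21.  36.  16.  96.  34.  94. -37.] 0.0 0.037
row [-0.216 -0.058 -0.131  0.085 -0.645  0.146] rows 17.0 t 11.1667
```

Emit:
{"api": "servo_tool", "payload": {
  "series": [
    [[-0.012,-0.004,-0.01,0.003,-0.025,0.006,0.4],[-0.024,-0.008,-0.02,0.007,-0.053,0.012,0.4],[-0.037,-0.012,-0.03,0.01,-0.08,0.018,0.4],[-0.05,-0.016,-0.04,0.014,-0.107,0.024,0.4],[-0.061,-0.019,-0.05,0.018,-0.134,0.03,0.4],[-0.073,-0.023,-0.06,0.021,-0.161,0.036,0.4],[-0.093,-0.026,-0.063,0.025,-0.188,0.042,0.4],[-0.114,-0.03,-0.065,0.028,-0.215,0.048,0.4],[-0.134,-0.033,-0.068,0.032,-0.242,0.054,0.4],[-0.155,-0.036,-0.071,0.036,-0.268,0.061,0.4],[-0.175,-0.04,-0.073,0.039,-0.295,0.067,0.4],[-0.196,-0.043,-0.076,0.043,-0.322,0.073,0.4]]
  ]
}}

```text
time_s: 12.17
tool_pos: [0.4711, -0.1733, 0.1272]
tool_rot: [-167.3, -0.7, 77.8]
force: [-0.0, 0.0, -3.6]
grip_width: 0.0585
grasp_force: 30.1
```

```bash
python3 pourplan.py 1 |tail -9
```

```text
row [-0.017  0.     0.004 -0.     0.     0.002] rows 1.0 t 12.1667
80 [ 0.466 -0.189  0.115] [  8.  19.  -2. 100.  18.  80. -14.] 0.0 0.066
row [-0.055  0.003  0.041  0.014 -0.107  0.027] rows 3.0 t 12.1667
95 [ 0.464 -0.194  0.112] [  0.  24.  -1.  99.  28.  85. -27.] 0.0 0.046
row [-0.072  0.003  0.05   0.025 -0.188  0.045] rows 5.0 t 12.1667
110 [ 0.463 -0.196  0.123] [ -6.  30.   0.  97.  36.  93. -36.] 0.0 0.039
row [-0.078 -0.006  0.015  0.036 -0.268  0.063] rows 7.0 t 12.1667
120 [ 0.464 -0.195  0.129] [-10.  35.   2.  96.  40.  98. -41.] 0.0 0.037
row [-0.076 -0.01  -0.006  0.044 -0.322  0.075] rows 9.0 t 12.1667
```

Emit:
{"api": "servo_tool", "payload": {
  "series": [
    [[-0.008,0,0.004,0.001,-0.01,0.003,0.4],[-0.013,0,0.008,0.003,-0.02,0.005,0.4],[-0.018,0.001,0.012,0.004,-0.032,0.008,0.4],[-0.023,0.001,0.016,0.006,-0.043,0.011,0.4],[-0.028,0.002,0.02,0.007,-0.054,0.014,0.4],[-0.034,0.002,0.025,0.009,-0.064,0.016,0.4],[-0.039,0.002,0.03,0.01,-0.075,0.019,0.4],[-0.044,0.003,0.034,0.012,-0.086,0.022,0.4],[-0.05,0.003,0.038,0.013,-0.097,0.025,0.4],[-0.055,0.003,0.041,0.014,-0.107,0.027,0.4],[-0.055,0.003,0.041,0.014,-0.107,0.027,0.4],[-0.055,0.003,0.041,0.014,-0.107,0.027,0.4]]
  ]
}}

```text
time_s: 13.17
tool_pos: [0.4656, -0.1889, 0.1138]
tool_rot: [-164.7, 18.9, 77.7]
force: [-0.2, -1.0, -3.1]
grip_width: 0.058
grasp_force: 30.1
```

```bash
python3 pourplan.py 1 |tail -6; python3 -c "
from h import *
print(get_obs()['force']); 
for n in('scene','side'):
  c=cam(n); cv2.imwrite('pics/p_%s.png'%n,c['frame'][:,:,::-1])
a=cv2.imread('pics/p_scene.png')[120:270,120:270];b=cv2.imread('pics/p_side.png')[110:260,300:450]
cv2.imwrite('pics/pour1.png',cv2.resize(np.hstack([a,b]),None,fx=2.6,fy=2.6))"
```

```text
95 [ 0.464 -0.194  0.112] [  1.  24.  -2.  99.  28.  85. -27.] 0.0 0.046
row [-0.014  0.002  0.011  0.011 -0.082  0.018] rows 3.0 t 13.1667
110 [ 0.463 -0.196  0.123] [ -6.  30.  -1.  97.  36.  93. -36.] 0.0 0.039
row [-0.032 -0.008 -0.02   0.021 -0.163  0.037] rows 5.0 t 13.1667
120 [ 0.464 -0.195  0.129] [ -9.  35.   1.  96.  40.  98. -42.] 0.0 0.037
row [-0.037 -0.013 -0.04   0.028 -0.216  0.049] rows 6.0 t 13.1667
[-0.16187222 -1.02842574 -3.12575223]
```

View pics/pour1.png

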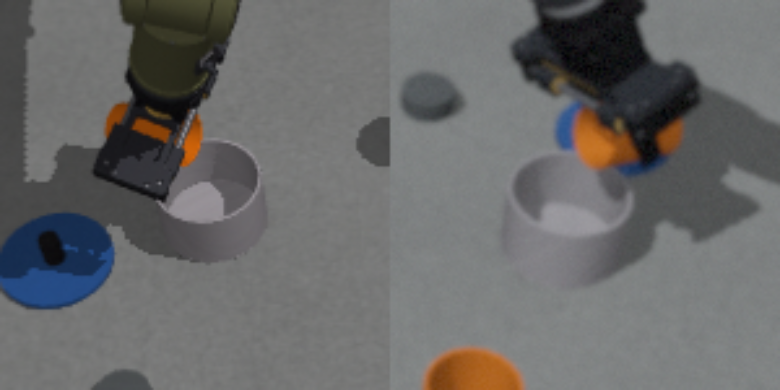

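The crops (scene left, side right) show the cup level over the near side of the open pot, with its mouth inside the pot's outline at about (185,150) left and (600,160) right. No balls have spilled. I'll keep tipping slowly.

Emit:
{"api": "servo_tool", "payload": {
  "series": [
    [[-0.002,0,0.001,0.001,-0.01,0.002,0.4],[-0.004,0,0.003,0.003,-0.02,0.004,0.4],[-0.005,0.001,0.004,0.004,-0.03,0.007,0.4],[-0.007,0.001,0.006,0.005,-0.041,0.009,0.4],[-0.009,0.001,0.007,0.007,-0.051,0.011,0.4],[-0.01,0.002,0.008,0.008,-0.061,0.013,0.4],[-0.012,0.002,0.01,0.009,-0.071,0.016,0.4],[-0.014,0.002,0.011,0.011,-0.082,0.018,0.4],[-0.014,0.002,0.011,0.011,-0.082,0.018,0.4],[-0.014,0.002,0.011,0.011,-0.082,0.018,0.4],[-0.014,0.002,0.011,0.011,-0.082,0.018,0.4],[-0.014,0.002,0.011,0.011,-0.082,0.018,0.4]]
  ]
}}

```text
time_s: 14.27
tool_pos: [0.4639, -0.1976, 0.1129]
tool_rot: [-162.3, 34.1, 78.6]
force: [0.6, -0.5, -5.2]
grip_width: 0.0584
grasp_force: 29.8
```

```bash
python3 pourplan.py 1 |tail -4
```

```text
110 [ 0.463 -0.196  0.123] [  2.  30. -10.  97.  39.  95. -39.] 0.0 0.039
row [-0.014 -0.012 -0.029  0.01  -0.08   0.017] rows 3.0 t 14.2667
120 [ 0.464 -0.195  0.129] [ -2.  35.  -9.  96.  43. 101. -44.] 0.0 0.037
row [-0.024 -0.018 -0.046  0.017 -0.134  0.029] rows 4.0 t 14.2667
```

Emit:
{"api": "servo_tool", "payload": {
  "series": [
    [[-0.002,-0.002,-0.005,0.002,-0.013,0.003,0.4],[-0.005,-0.004,-0.01,0.003,-0.027,0.006,0.4],[-0.007,-0.006,-0.015,0.005,-0.04,0.009,0.4],[-0.009,-0.008,-0.02,0.007,-0.053,0.012,0.4],[-0.012,-0.01,-0.025,0.008,-0.067,0.014,0.4],[-0.014,-0.012,-0.029,0.01,-0.08,0.017,0.4],[-0.017,-0.014,-0.034,0.012,-0.098,0.021,0.4],[-0.02,-0.016,-0.04,0.015,-0.116,0.025,0.4],[-0.024,-0.018,-0.046,0.017,-0.134,0.029,0.4],[-0.024,-0.018,-0.046,0.017,-0.134,0.029,0.4],[-0.024,-0.018,-0.046,0.017,-0.134,0.029,0.4],[-0.024,-0.018,-0.046,0.017,-0.134,0.029,0.4]]
  ]
}}

```text
time_s: 15.27
tool_pos: [0.4636, -0.1951, 0.1293]
tool_rot: [-155.0, 58.5, 84.2]
force: [-0.8, -0.4, -0.9]
grip_width: 0.0586
grasp_force: 29.9
```

```bash
python3 -c "
from h import *
o=get_obs();print(o['force'],o['qpos'].round(),o['grip_width']); 
for n in('scene','side'):
  c=cam(n); cv2.imwrite('pics/p_%s.png'%n,c['frame'][:,:,::-1])
a=cv2.imread('pics/p_scene.png')[120:270,120:270];b=cv2.imread('pics/p_side.png')[110:260,300:450]
cv2.imwrite('pics/pour2.png',cv2.resize(np.hstack([a,b]),None,fx=2.6,fy=2.6))"
```

```text
[-0.80984084 -0.4002938  -0.89460016] [-19.  34.  13.  97.  36.  95. -37.] 0.05863306340045348
```

View pics/pour2.png

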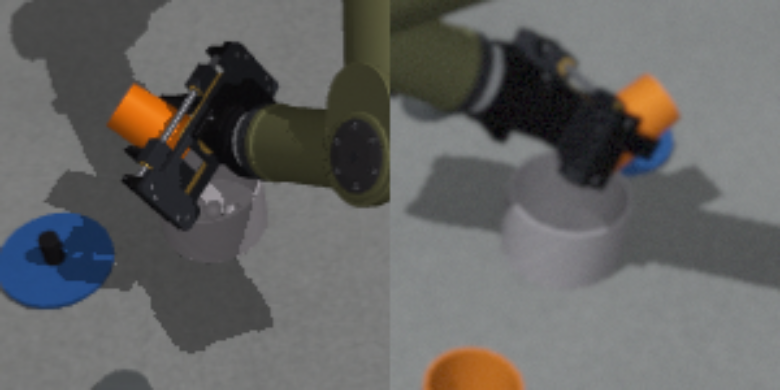

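Only the cup's weight remains on the wrist (-0.9 N), and bright balls show in the pot at (215,205) left. I'll lift and right the cup.

```bash
cat > back.py <<'E'
import io,contextlib,sys
sys.argv=['x','1']
from contextlib import redirect_stdout
with redirect_stdout(io.StringIO()): exec(open('pourplan.py').read())
q=get_obs()['qpos']
def sh(n,p,r):
    global q
    q,e=ik(p,r,q); print(n,p.round(3),q.round(),round(e,4),clear(p,r).round(3)); go(p,r.as_euler('xyz',degrees=True))
for t,h in((120,.05),(90,.08),(60,.08),(30,.08),(0,.06)): p,r=pose(t,h=h); sh(t,p,r)
sh('above',p0+[0,0,.13],rg); sh('low',p0+[0,0,.02],rg); sh('set',p0,rg)
E
python3 back.py
```

```text
120 [ 0.464 -0.195  0.179] [-19.  32.  13.  95.  37.  99. -35.] 0.0 0.083
row [-0.141 -0.036 -0.079 -0.    -0.    -0.   ] rows 2.0 t 15.3667
90 [ 0.465 -0.192  0.188] [-10.  18.  14.  96.  21.  89. -16.] 0.0 0.128
row [-0.161 -0.044 -0.101 -0.021  0.161 -0.037] rows 5.0 t 15.3667
60 [ 0.47  -0.178  0.206] [ 3. 12. 16. 94. -3. 86.  8.] 0.0 0.177
row [-0.187 -0.064 -0.172 -0.043  0.322 -0.073] rows 9.0 t 15.3667
30 [ 0.478 -0.156  0.216] [ 19.  17.  17.  94. -28.  93.  31.] 0.0 0.168
row [-0.174 -0.08  -0.254 -0.064  0.483 -0.11 ] rows 13.0 t 15.3667
0 [ 0.486 -0.133  0.194] [ 33.  29.  13.  95. -48. 102.  51.] 0.0 0.121
row [-0.071 -0.075 -0.292 -0.085  0.644 -0.146] rows 17.0 t 15.3667
above [0.519 0.165 0.169] [  9.  35.  -2.  89. -44.  99.  47.] 0.0 0.086
row [ 0.522 -0.41  -1.027 -0.079  0.57  -0.369] rows 18.0 t 15.3667
low [0.519 0.165 0.059] [  9.  43.  -1.  90. -43.  92.  54.] 0.0 0.051
row [ 0.835 -0.33  -0.853 -0.079  0.57  -0.369] rows 18.0 t 15.3667
set [0.519 0.165 0.039] [  9.  45.  -1.  90. -43.  91.  55.] 0.0 0.039
row [ 0.892 -0.315 -0.821 -0.079  0.57  -0.369] rows 18.0 t 15.3667
```

Emit:
{"api": "servo_tool", "payload": {
  "series": [
    [[-0.07,-0.018,-0.04,0,0,0,0.4],[-0.141,-0.036,-0.079,0,0,0,0.4],[-0.146,-0.038,-0.084,-0.005,0.04,-0.009,0.4],[-0.151,-0.04,-0.09,-0.01,0.08,-0.018,0.4],[-0.156,-0.042,-0.095,-0.016,0.12,-0.027,0.4],[-0.161,-0.044,-0.101,-0.021,0.161,-0.037,0.4],[-0.168,-0.049,-0.119,-0.026,0.2,-0.046,0.4],[-0.174,-0.054,-0.136,-0.032,0.24,-0.055,0.4],[-0.18,-0.059,-0.154,-0.037,0.28,-0.064,0.4],[-0.187,-0.064,-0.172,-0.043,0.322,-0.073,0.4],[-0.183,-0.069,-0.2,-0.05,0.36,-0.082,0.4],[-0.18,-0.074,-0.225,-0.055,0.4,-0.091,0.4]]
  ]
}}

```text
time_s: 16.37
tool_pos: [0.4754, -0.1649, 0.2147]
tool_rot: [-169.4, -12.5, 77.8]
force: [-1.0, -0.2, -1.6]
grip_width: 0.0584
grasp_force: 30.0
```

```bash
python3 back.py | tail -10
```

```text
30 [ 0.478 -0.156  0.216] [ 12.  17.  26.  94. -30.  93.  33.] 0.0 0.168
row [ 0.029  0.002  0.003 -0.01   0.098 -0.02 ] rows 3.0 t 16.3667
0 [ 0.486 -0.133  0.194] [ 30.  30.  17.  95. -49. 103.  52.] 0.0 0.121
row [ 0.095  0.03   0.087 -0.032  0.259 -0.056] rows 7.0 t 16.3667
above [0.519 0.165 0.169] [  6.  35.   2.  89. -45. 100.  49.] 0.0 0.086
row [ 1.047 -0.019  0.397  0.087  0.231 -0.215] rows 9.0 t 16.3667
low [0.519 0.165 0.059] [  6.  43.   2.  90. -45.  93.  55.] 0.0 0.051
row [ 0.967  0.047  0.749  0.087  0.231 -0.215] rows 9.0 t 16.3667
set [0.519 0.165 0.039] [  6.  45.   2.  90. -44.  92.  56.] 0.0 0.039
row [ 0.953  0.059  0.813  0.087  0.231 -0.215] rows 10.0 t 16.3667
```

Emit:
{"api": "servo_tool", "payload": {
  "series": [
    [[0.029,0.002,0.003,-0.01,0.04,-0.01,0.4],[0.029,0.002,0.003,-0.01,0.098,-0.02,0.4],[0.045,0.01,0.02,-0.015,0.13,-0.03,0.4],[0.06,0.017,0.045,-0.021,0.17,-0.038,0.4],[0.08,0.023,0.065,-0.026,0.21,-0.047,0.4],[0.095,0.03,0.087,-0.032,0.259,-0.056,0.4],[0.095,0.03,0.087,-0.032,0.259,-0.056,0.4],[0.095,0.03,0.087,-0.032,0.259,-0.056,0.4]]
  ]
}}

```text
time_s: 17.03
tool_pos: [0.4832, -0.1343, 0.1873]
tool_rot: [-178.3, -59.8, 83.0]
force: [-1.1, 0.2, -1.3]
grip_width: 0.0585
grasp_force: 29.9
```

```bash
python3 back.py | tail -6
```

```text
above [0.519 0.165 0.169] [  6.  35.   2.  89. -45. 100.  48.] 0.0 0.086
row [ 0.454  0.022  0.899  0.167 -0.001 -0.103] rows 8.0 t 17.0333
low [0.519 0.165 0.059] [  6.  43.   2.  90. -44.  93.  55.] 0.0 0.051
row [ 1.370e-01  2.700e-02  1.083e+00  1.670e-01 -1.000e-03 -1.030e-01] rows 8.0 t 17.0333
set [0.519 0.165 0.039] [  6.  45.   2.  90. -44.  92.  56.] 0.0 0.039
row [ 7.900e-02  2.800e-02  1.117e+00  1.670e-01 -1.000e-03 -1.030e-01] rows 9.0 t 17.0333
```

Emit:
{"api": "servo_tool", "payload": {
  "series": [
    [[0.045,0.002,0.09,0.017,0,-0.01,0.4],[0.091,0.004,0.18,0.033,0,-0.02,0.4],[0.136,0.006,0.27,0.05,0,-0.03,0.4],[0.182,0.009,0.36,0.067,0,-0.041,0.4],[0.227,0.011,0.45,0.083,0,-0.051,0.4],[0.272,0.013,0.54,0.1,0,-0.061,0.4],[0.318,0.015,0.63,0.117,0,-0.072,0.4],[0.363,0.018,0.72,0.134,0,-0.082,0.4],[0.409,0.02,0.81,0.15,0,-0.093,0.4],[0.454,0.022,0.899,0.167,0,-0.103,0.4],[0.454,0.022,0.899,0.167,0,-0.103,0.4],[0.454,0.022,0.899,0.167,0,-0.103,0.4]]
  ]
}}

```text
time_s: 18.03
tool_pos: [0.5196, 0.1712, 0.1738]
tool_rot: [178.9, -59.5, 121.5]
force: [-1.0, -1.7, -1.1]
grip_width: 0.0588
grasp_force: 29.9
```

```bash
python3 back.py | tail -4; python3 -c "
from h import *
print(get_obs()['tool_pos'],get_obs()['tool_rot'],np.load('rg.npy'))
for n in('scene','side'):
  c=cam(n); cv2.imwrite('pics/q_%s.png'%n,c['frame'][:,:,::-1])
a=cv2.imread('pics/q_scene.png')[150:230,160:240];b=cv2.imread('pics/q_side.png')[150:230,330:410]
cv2.imwrite('pics/balls.png',cv2.resize(np.hstack([a,b]),None,fx=5,fy=5,interpolation=cv2.INTER_CUBIC))"
```

```text
low [0.519 0.165 0.059] [  8.  43.  -1.  90. -43.  92.  54.] 0.0 0.051
row [-0.337 -0.016  0.18  -0.002  0.002  0.005] rows 3.0 t 18.0333
set [0.519 0.165 0.039] [  8.  45.  -1.  90. -43.  91.  55.] 0.0 0.039
row [-0.394 -0.017  0.214 -0.002  0.002  0.005] rows 4.0 t 18.0333
[0.51956918 0.17116608 0.1737564 ] [178.86518647 -59.45134214 121.45721459] [179.83882518 -59.86959852 119.85410806]
```

View pics/balls.png

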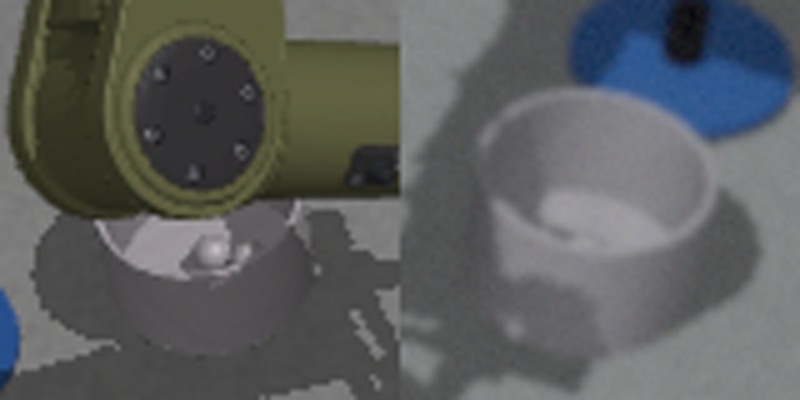

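The pot stands open with balls at (215,250) left, and no strays show nearby, though the arm hides part of the view. The weight drop of 2.7 N matches six balls. I'll set the cup down now and check the pot again afterwards.

Emit:
{"api": "servo_tool", "payload": {
  "series": [
    [[-0.05,0,0.03,0,0,0,0.4],[-0.12,0,0.07,0,0,0,0.4],[-0.19,0,0.11,0,0,0,0.4],[-0.26,0,0.15,0,0,0,0.4],[-0.3,0,0.173,0,0,0,0.4],[-0.33,0,0.19,0,0,0,0.4],[-0.345,0,0.2,0,0,0,0.4],[-0.355,0,0.205,0,0,0,0.4],[-0.36,0,0.208,0,0,0,0.4],[-0.36,0,0.208,0,0,0,0.4],[-0.36,0,0.208,0,0,0,0.4]]
  ]
}}

```text
time_s: 19.05
tool_pos: [0.5215, 0.168, 0.0483]
tool_rot: [179.0, -59.6, 121.0]
force: [0.1, 0.8, -0.8]
grip_width: 0.0584
grasp_force: 29.9
```

```bash
python3 back.py | tail -2; python3 -c "
from h import *
o=get_obs();print(o['tool_pos'],o['tool_rot'],o['force'])"
```

```text
set [0.519 0.165 0.039] [  7.  45.   1.  90. -44.  91.  56.] 0.0 0.039
row [-0.028 -0.013  0.012 -0.001  0.002  0.003] rows 1.0 t 19.05
[0.52146879 0.16796082 0.04833729] [178.99711162 -59.59282507 120.9752575 ] [ 0.12436668  0.81195111 -0.80618779]
```

Emit:
{"api": "servo_tool", "payload": {
  "series": [
    [[-0.009,0,0.005,0,0,0,0.4],[-0.017,0,0.009,0,0.001,0.001,0.4],[-0.023,0,0.013,-0.001,0.002,0.003,0.4],[-0.026,0,0.014,-0.001,0.002,0.003,0.4],[-0.026,0,0.014,-0.001,0.002,0.003,0.4],[-0.026,0,0.014,-0.001,0.002,0.003,0.4]]
  ]
}}

```text
time_s: 19.55
tool_pos: [0.5212, 0.1678, 0.0393]
tool_rot: [179.9, -60.0, 119.8]
force: [-0.5, -0.2, 3.3]
grip_width: 0.0584
grasp_force: 29.8
```

Emit:
{"api": "servo_tool", "payload": {
  "series": [
    [[0,0,0,0,0,0,0.9],[0,0,0,0,0,0,1],[0,0,0,0,0,0,1],[0,0,0,0,0,0,1],[0,0,0,0,0,0,1],[0,0,-0.04,0,0,0,1],[0,0,-0.1,0,0,0,1],[0,0,-0.18,0,0,0,1],[0,0,-0.27,0,0,0,1],[0,0,-0.36,0,0,0,1],[0.02,0,-0.45,0,0,0,1],[0.1,0,-0.55,0,0,0,1]]
  ]
}}

```text
time_s: 20.55
tool_pos: [0.5839, 0.0534, 0.1446]
tool_rot: [-179.4, -60.0, 119.0]
force: [-0.7, 0.4, -1.2]
grip_width: 0.0873
grasp_force: 0.0
```

```bash
python3 -c "
from h import *
o=get_obs();print(o['tool_pos'],o['tool_rot'],o['qpos'].round()); go([.62,.05,.4])
for n in('scene','side'):
  c=cam(n); cv2.imwrite('pics/r_%s.png'%n,c['frame'][:,:,::-1])
  for m,s,ce in blobs(c,masks(c)['orange']):
    p=cloud(c,m); 
    if .2<np.median(p[:,0])<1.1:
      zt=np.percentile(p[:,2],98); t=p[p[:,2]>zt-.006]; print(n,ce.round(),zt.round(4),circ(t))"
```

```text
[0.58391008 0.05341111 0.14458225] [-179.38871945  -60.04114735  118.98365617] [ 12.  45.   4.  75. -42. 107.  51.]
row [ 0.704  0.095 -0.485  0.     0.     0.   ] rows 7.0 t 20.55
scene [294. 164.] 0.1134 (array([0.38283266, 0.13270463]), np.float64(0.03790397023162383))
scene [301. 206.] 0.0872 (array([0.53108387, 0.15235985]), np.float64(0.029175795335913555))
scene [374. 223.] 0.1131 (array([0.60087387, 0.34686635]), np.float64(0.038112812967591655))
side [275. 244.] 0.0862 (array([0.52890787, 0.15393418]), np.float64(0.02852965512892534))
side [187. 269.] 0.1125 (array([0.59905841, 0.34898412]), np.float64(0.03784890031943241))
side [330. 272.] 0.1126 (array([0.38161951, 0.13559371]), np.float64(0.03758482166417131))
```

Emit:
{"api": "servo_tool", "payload": {
  "series": [
    [[0.12,0.02,-0.08,0,0,0,1],[0.24,0.03,-0.16,0,0,0,1],[0.36,0.05,-0.25,0,0,0,1],[0.48,0.06,-0.33,0,0,0,1],[0.6,0.08,-0.41,0,0,0,1],[0.7,0.09,-0.48,0,0,0,1],[0.7,0.09,-0.48,0,0,0,1],[0.7,0.09,-0.48,0,0,0,1],[0.7,0.09,-0.48,0,0,0,1],[0.7,0.09,-0.48,0,0,0,1]]
  ]
}}

```text
time_s: 21.48
tool_pos: [0.6176, 0.0515, 0.4016]
tool_rot: [179.7, -60.0, 119.9]
force: [-0.0, 0.2, 0.3]
grip_width: 0.0869
grasp_force: 0.0
```

```bash
python3 -c "
from plan import *
o=get_obs();print(o['tool_pos'],o['qpos'].round())
for P,A,b in [((.56,-.05,.40),150,60),((.56,-.05,.40),120,75),((.52,-.12,.38),120,80)]:
  r=tool(A,b); print(ik(np.array(P),r,o['qpos'])); go(P,r.as_euler('xyz',degrees=True))"
```

```text
[0.61762514 0.05149671 0.40159791] [ 34.  44. -41.  53. -29. 118.  17.]
(array([ 30.91278073,  24.51368471, -32.52808515,  63.90203338,
        -2.92119643, 114.66      ,  56.88746447]), np.float64(0.02767890944820577))
row [-0.103 -0.334 -0.17   0.121 -0.162 -0.12 ] rows 6.0 t 21.4833
(array([ 38.70894917,  16.14296372, -37.909428  ,  70.26836288,
        -3.05033112, 104.72162553,  30.6586399 ]), np.float64(1.2894787583539622e-07))
row [-0.103 -0.334 -0.17   0.002 -0.25  -0.001] rows 7.0 t 21.4833
(array([ 44.59303531,   9.74451993, -34.52991017,  78.10053695,
        -2.15804322, 100.31292177,  39.87274802]), np.float64(1.6530848429702605e-07))
row [-0.229 -0.566 -0.256  0.002 -0.278 -0.001] rows 7.0 t 21.4833
```

Emit:
{"api": "servo_tool", "payload": {
  "series": [
    [[-0.229,-0.566,-0.256,0.002,-0.278,-0.001,1],[-0.229,-0.566,-0.256,0.002,-0.278,-0.001,1],[-0.229,-0.566,-0.256,0.002,-0.278,-0.001,1],[-0.229,-0.566,-0.256,0.002,-0.278,-0.001,1],[-0.229,-0.566,-0.256,0.002,-0.278,-0.001,1],[-0.229,-0.566,-0.256,0.002,-0.278,-0.001,1],[-0.229,-0.566,-0.256,0.002,-0.278,-0.001,1],[-0.229,-0.566,-0.256,0.002,-0.278,-0.001,1],[-0.229,-0.566,-0.256,0.002,-0.278,-0.001,1],[-0.229,-0.566,-0.256,0.002,-0.278,-0.001,1],[-0.229,-0.566,-0.256,0.002,-0.278,-0.001,1]]
  ]
}}

```text
time_s: 22.4
tool_pos: [0.5195, -0.1206, 0.3782]
tool_rot: [-179.7, -10.1, 119.8]
force: [-0.2, -0.2, -0.6]
grip_width: 0.0875
grasp_force: 0.0
```

```bash
python3 -c "
from h import *
o=get_obs();print(o['tool_pos'],o['tool_rot'],o['joint_velocities'].round(1)); c=cam('wrist'); cv2.imwrite('pics/w3.png',c['frame'][:,:,::-1])
c=cam('side')
for k,(m) in masks(c).items():
  for b,s,ce in blobs(c,m):
    p=cloud(c,b); md=np.median(p,0) if len(p) else [0]*3
    if .3<md[0]<1 and md[2]<.15 and k!='orange': print(k,ce.round(),md.round(3))"
```

```text
[ 0.51947443 -0.12057944  0.37821187] [-179.74837271  -10.14441202  119.84759049] [ 0.5  1.1 -0.6 -0.5  0.1 -0.1 -0.1]
blue [387. 162.] [ 0.543 -0.302  0.011]
dark [318. 152.] [ 0.709 -0.193  0.012]
dark [387. 156.] [ 0.547 -0.3    0.041]
dark [190. 226.] [0.717 0.256 0.039]
dark [202. 357.] [0.436 0.448 0.02 ]
```

View pics/w3.png

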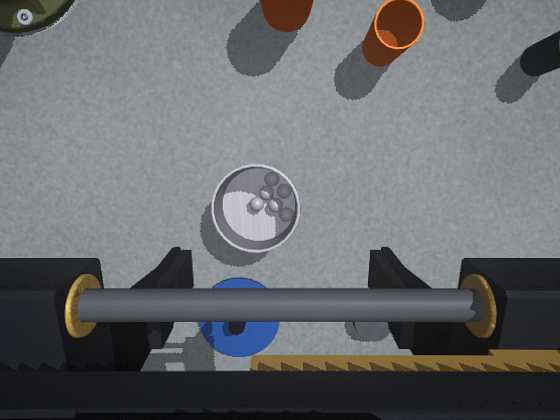

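The wrist view shows six balls in the pot (px 272,179; 284,191; 266,195; 257,204; 273,205; 286,214). The cup is empty and upright at (398,25), the lid is flat at (240,318), and the bystanders are where they were. I'll hand in.

```bash
python3 -c "
from cell import env
print(env.sign_off())"
```

```text
the job is handed in; nothing more can be done
None
```

I handed the job in at about 22.5 s of the 64 s; the hand-in returned no verdict. All six balls are in the pot, the lid is flat on the bench knob up, the empty cup is upright, and the bystanders look unmoved.

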